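# Put washed check balls and adapters away in the sliding-door bin case

## Robot

A 6-joint arm with a two-finger parallel gripper is mounted at the origin on the work surface. World frame = base frame: x ahead of the robot, y to its left, z up, the work surface at z = 0. Lengths are in m, angles in degrees, forces in N, time in s.
With the tool pointing down it reaches from about 0.325 to 0.775 m from the base axis. Payload 5.5 kg.
Tool frame: the origin (TCP) lies at the very end of the fingers, on their centre line; the grasp point (between the pads) lies 19 mm behind it (env.grasp_offset is the z of the grasp point in the tool frame, in m); z points along the fingers, x is the direction in which the jaws open and shut, and the axes are right-handed (so a half turn about z gives the same grasp; the last joint's range is limited). The gripper opens to 85 mm and grips with 20 to 120 N. Pads are 22 mm wide; open, the fingers measure 114 mm over their backs; the gripper's body (76 mm by 85 mm) begins 54 mm behind the grasp point. The pads swing forward as they close: fully open they stand 13 mm farther back than shut.
Start: joints at [-67.936, 5.22, 70.514, -0, 104.267, -3.249], TCP at [0.257, -0.542, 0.209] pointing down, gripper open.
Joint ranges: [-164.24, 164.24], [-49.07, 125.15], [9.68, 141.18], [-86.29, 266.29], [3.28, 154.24], [-151.56, 151.56]. Speed limits (degrees/s): [147.25, 147.25, 172.46, 180, 180, 180].

## Interface

Orientations are given as [roll, pitch, yaw] about the fixed x, y, z axes, in that order (R = Rz(yaw) Ry(pitch) Rx(roll)).
In Python, from station import env gives the robot as it stands.
- The arm moves only by the tool apply_moves, never from a script. Its argument "increments" is one flat list of numbers, 7 for each row, row after row: the shift along the tool's x, y, z in cm, then the turn, a rotation vector about the tool's x, y, z in degrees, then the gripper's target within -1 to 1 (fully open at 1, half-way at 0, shut at -1). A call has 1 to 8 rows; each row is the pose to reach, as a shift and turn from the pose commanded when the call began, along the tool's axes at that moment; what a row does not reach only later rows make up. A row lasts 1/8 s, in which the tool goes at most 62.5 mm and 10.7 degrees, less where a joint would pass 70% of its speed; a pose out of reach is approached as far as the arm can. A call with a gripper value outside its range is refused whole. The fingers move at their own pace and stop on an object; the grip force is fixed at half the most. Time passes only in rows, so rows that repeat a pose let the fingers close. It gives the time, the measured TCP pose, the force and the opening at its end, in the units of the state.
- env.get_state(): the state, without advancing time (a new reading comes with each control period).
- env.camera(name): name is "scene" or "top"; returns the picture (420x560x3 uint8, blue, green, red); there is no depth.
- env.get_calibration(name): a dict with "camera_matrix" (3x3 intrinsics, pixels), "k1" (the pictures are not rectified: a ray, as slopes to the right and down, at radius r is drawn at 1 + k1 r^2 times it, then the intrinsics apply), "origin" and "rotation" of the camera in the world. Camera axes: x right, y down, z forward; pixel columns grow to the right and rows downward; lengths in m; the calibration is good to about 2 mm. A picture is of the moment at which its call begins. get_calibration takes no time and is no camera call.
- env.finish_job(): hands the job in, once; it reports no verdict.
Trained networks look in the newest picture that a camera, given by its name, has taken for a name from the list of things; names that differ only in an ending like _2 or _b are one class to them, and where a whole thing is asked for, a point or a joint stands for the part that bears it (a point fixed in the world has none). Each returns a list of dicts, best first, with "score" (0 to 1); they miss things now and then, are a little off and sometimes report something else, mostly with a low value. They report only what shows in the picture. A call takes as long as a camera call. They do not tell look-alikes from the thing itself.
- env.regions_of(camera, query): "mask" (420x560 bool, what is visible of it) and "rect" ([left, top, right, bottom] in pixels, round what is visible of it).
- env.landmark_of(camera, query): "pixel" ([column, row] in pixels: a listed point, or the origin of a listed thing).
The state is a dict: "t": time; "joint_pos": joint angles; "joint_vel": joint speeds; "tau": joint torques, N m; "tool_pos": TCP position; "eef_rot": TCP orientation; "ft_force": force on the tool from outside, world axes, zero at the start; "moment": the same for the moment, N m; "opening": opening from 0.0 (shut) to 1.0 (fully open).
Only numpy, scipy, OpenCV 4.12 (cv2) and the standard library are available. Lean on these libraries where they do the work, as an engineer would, in place of code of your own. Each camera call takes 0.05 s, during which the arm holds its last target.

## Task

Put the washed parts away: slide open the see-through door that covers the empty yellow bin in the blue case, unscrew the perforated cap from the shaker, pour every steel ball out of its wide mouth into that bin, and put the brass adapters from the mat into the same bin. Leave the cap lying in the aluminium tray with the empty shaker standing upright beside it in the tray, and slide both doors of the case fully closed. Do not knock the carton, wrench or bottle about.

Things in the scene. Friction and masses are not known exactly. Their poses are not given: they have to be found in the camera images.
- case: Low blue sheet-steel case fixed on the bench, 180 (x) by 340 mm (y), walls 75 mm high, 6 mm thick. Origin: centre of its underside. A wall at y = 0 makes two compartments, 168 (x) by 161 mm (y) inside, floor 5 mm up, centred at y = +83.5 mm (left) and -83.5 mm (right), closed on top by two clear sliding doors.
- bin: The EMPTY yellow open bin, fixed in the middle of the left or right compartment of the case (it varies): 150 (x) by 130 (y) by 55 mm high, walls and floor 3 mm. Origin: centre of its underside, 5 mm above the bench; axes parallel to the case's. A look-alike bin in the other compartment is full of stock: not to be used.
- door_l (a joint): Left (upper) door of the case, m: 0 = closed over the left (+y) compartment, grows to 0.155 (fully open) as it slides along the case's -y over the right door. Panel 180 (x) by 172 mm (y), 5 mm thick, underside 88 mm above the bench. Starts 0 to 30 mm ajar, stays where it is left, slides with about 1.5 N.
- door_r (a joint): Right (lower) door, m: 0 = closed over the right (-y) compartment, grows to 0.155 (fully open) as it slides along the case's +y under the left door. Panel 5 mm thick, underside 79 mm above the bench, jutting out 45 mm on the case's -x side where its fin stands clear of the left door. Starts 0 to 30 mm ajar, stays where left, about 1.5 N.
- door_l_fin (a point): Middle of the top edge of the left door's black grip fin: an upright fin 40 mm long (case x), 12 mm thick (case y), 30 mm high above the door panel. Its top is 123 mm above the bench.
- door_r_fin (a point): Middle of the top edge of the right door's black grip fin: same fin, 40 mm (case x), 12 mm (case y), 30 mm high. Its top is 114 mm above the bench.
- holder: Dark steel square holder fixed on the bench, 90 by 90 mm, 26 mm high, with a square pocket 63.5 mm wide whose floor is 6 mm up. It keeps the shaker's square foot from turning. Origin: centre of its underside.
- shaker: Shaker jar, about 0.16 kg: square foot 60 by 60 by 20 mm (solid; its top is the inner floor), then a round clear tube, 48 mm outer, 42 mm inner diameter, up to the open rim at 120 mm. Origin: centre of its underside; z to the mouth. Two lugs (on its +x and -x) and two stops stand out to 29 mm from the axis, 103 to 114 mm up: grip the tube below 100 mm. Starts in the holder, cap locked on.
- mouth (a point): Centre of the shaker's open rim, 120 mm above the shaker's origin. The cap's angle (its x axis counter-clockwise from the shaker's x axis, seen from above) starts at -0.68 to -0.56 rad; the cap is held down until it has been turned counter-clockwise to between 0.97 and 1.23 rad, then it lifts straight off. A stop ends the turn at about 1.24 rad.
- cap: Perforated steel cap: round, 67 mm diameter, 24 mm high, open below, ribbed skirt, 50 g. Origin: centre of the skirt's lower edge, in place 100 mm above the shaker's origin; z up through the perforated top. Two lugs inside on its own +x and -x lock under the shaker's lugs. It unscrews counter-clockwise, by 1.6 to 1.85 rad (see mouth), turns easily and does not rise while turned.
- tray: Shallow aluminium tray fixed on the bench, 220 mm (x) by 120 mm (y) outside, floor 3 mm, rim 12 mm high, walls 3 mm. Origin: centre of its underside. The cap and the emptied shaker are put here.
- carton: Bystander: closed cardboard carton 100 by 140 by 80 mm, beyond the work. Origin: centre of its underside.
- wrench: Bystander: steel wrench 190 mm long, lying on the bench beyond the work.
- oiler: Bystander: grey plastic bottle 60 mm in diameter, 140 mm tall, standing beyond the work. Origin: centre of its underside.
- ball0_center (a point): Centre of a steel ball 18 mm in diameter, 24 g; starts inside the shaker. Four to six of the six balls are present.
- ball1_center (a point): Centre of a steel ball 18 mm in diameter, 24 g; starts inside the shaker. Four to six of the six balls are present.
- ball2_center (a point): Centre of a steel ball 18 mm in diameter, 24 g; starts inside the shaker. Four to six of the six balls are present.
- ball3_center (a point): Centre of a steel ball 18 mm in diameter, 24 g; starts inside the shaker. Four to six of the six balls are present.
- ball4_center (a point): Centre of a steel ball 18 mm in diameter, 24 g; starts inside the shaker. Four to six of the six balls are present.
- ball5_center (a point): Centre of a steel ball 18 mm in diameter, 24 g; starts inside the shaker. Four to six of the six balls are present.
- adapter0: Brass adapter lying on the black rubber mat (3 mm thick, 240 by 120 mm) at first, 70 mm long along its x axis: a square shoulder 26 by 26 by 26 mm in the middle, a round end 20 mm in diameter on either side, 120 g. Origin: centre of the shoulder's underside as it lies at the start, 13 mm below its axis; z up from there. One to three of the three adapters are present.
- adapter1: Brass adapter lying on the black rubber mat (3 mm thick, 240 by 120 mm) at first, 70 mm long along its x axis: a square shoulder 26 by 26 by 26 mm in the middle, a round end 20 mm in diameter on either side, 120 g. Origin: centre of the shoulder's underside as it lies at the start, 13 mm below its axis; z up from there. One to three of the three adapters are present.
- adapter2: Brass adapter lying on the black rubber mat (3 mm thick, 240 by 120 mm) at first, 70 mm long along its x axis: a square shoulder 26 by 26 by 26 mm in the middle, a round end 20 mm in diameter on either side, 120 g. Origin: centre of the shoulder's underside as it lies at the start, 13 mm below its axis; z up from there. One to three of the three adapters are present.
Things that resemble listed ones, but are neither listed nor needed, are in the scene too. What is shaped like the shaker but purple or red is not meant.

How it is judged (in metres and radians):
On the way, in this order (a step that is already met when the one before it is completed fails the run):
1. the perforated cap is off the shaker (more than 60 mm from its mouth) (distance between cap and mouth above 0.06 m), for 0.2 s.
2. every steel ball present is in the empty bin (x of ball0_center in the frame of bin between -0.075 and 0.075 m and y of ball0_center in the frame of bin between -0.065 and 0.065 m and z of ball0_center in the frame of bin between 0 and 0.055 m and x of ball1_center in the frame of bin between -0.075 and 0.075 m and y of ball1_center in the frame of bin between -0.065 and 0.065 m and z of ball1_center in the frame of bin between 0 and 0.055 m and x of ball2_center in the frame of bin between -0.075 and 0.075 m and y of ball2_center in the frame of bin between -0.065 and 0.065 m and z of ball2_center in the frame of bin between 0 and 0.055 m and x of ball3_center in the frame of bin between -0.075 and 0.075 m and y of ball3_center in the frame of bin between -0.065 and 0.065 m and z of ball3_center in the frame of bin between 0 and 0.055 m and x of ball4_center in the frame of bin between -0.075 and 0.075 m and y of ball4_center in the frame of bin between -0.065 and 0.065 m and z of ball4_center in the frame of bin between 0 and 0.055 m and x of ball5_center in the frame of bin between -0.075 and 0.075 m and y of ball5_center in the frame of bin between -0.065 and 0.065 m and z of ball5_center in the frame of bin between 0 and 0.055 m), for 0.2 s.
At the end, for the whole second after the job is handed in: Every ball and adapter present has its centre inside the (formerly empty) bin, below its rim; the cap lies within the tray (origin within its outline, under 35 mm up) at rest; the shaker stands on the tray's floor, upright within 0.15 rad, at rest; both doors are closed to within 10 mm (all of step 2 and x of adapter0 in the frame of bin between -0.075 and 0.075 m and y of adapter0 in the frame of bin between -0.065 and 0.065 m and z of adapter0 in the frame of bin between 0 and 0.055 m and x of adapter1 in the frame of bin between -0.075 and 0.075 m and y of adapter1 in the frame of bin between -0.065 and 0.065 m and z of adapter1 in the frame of bin between 0 and 0.055 m and x of adapter2 in the frame of bin between -0.075 and 0.075 m and y of adapter2 in the frame of bin between -0.065 and 0.065 m and z of adapter2 in the frame of bin between 0 and 0.055 m and x of cap in the frame of tray between -0.11 and 0.11 m and y of cap in the frame of tray between -0.06 and 0.06 m and z of cap in the frame of tray between 0 and 0.035 m and linear speed of each of cap, shaker below 0.02 m/s and x of shaker in the frame of tray between -0.11 and 0.11 m and y of shaker in the frame of tray between -0.06 and 0.06 m and z of shaker in the frame of tray between -0.002 and 0.012 m and angle between shaker's own z axis and vertical below 0.15 rad and value of joint each of door_l, door_r below 0.01 m); the robot touches nothing.
It fails at once if the carton is knocked more than 30 mm from its place (distance of carton from where it was at the start of the episode above 0.03 m).
It fails at once if the wrench is knocked more than 30 mm from its place (distance of wrench from where it was at the start of the episode above 0.03 m).
It fails at once if the oiler is knocked more than 30 mm from its place (distance of oiler from where it was at the start of the episode above 0.03 m).
Of ball3, ball4, ball5 only 1 to 3 are there at a start; the rules pass over those that are not, and their reading is None.
Of adapter0, adapter1, adapter2 only 1 to 3 are there at a start; the rules pass over those that are not, and their reading is None.
At some moment in a run one of adapter0, adapter1, adapter2 may be knocked a few centimetres aside while the robot is not near it.
It also fails if it takes over 210 s, if anything falls off the work surface, if the arm or the gripper's body presses on something with over 40 N, if the wrist force passes 120 N, or if a joint passes its speed limit or range.

## Working session

There is one attempt and no reset: what is moved stays moved. The work goes in short steps, Python scripts to look and compute and a tool call to move; the robot and the scene stay as the last step left them, time stands still between calls to the robot, and variables do not carry over. Pictures are saved under pics/ and viewed, and the job is handed in when it is done.

Besides the shell and the picture viewer there is one more tool, called after ">>>" as name(argument=value, ...) on one line, values as JSON. apply_moves: Moves the arm, as the interface text tells. Its arguments: {"type":"object","properties":{"increments":{"type":"array"}},"required":["increments"]}

```bash
ls; mkdir -p pics
python3 - <<'E'
from station import env
import cv2,numpy as np
for n in ("scene","top"):
    im=env.camera(n); cv2.imwrite(f"pics/{n}0.png",im)
    c=env.get_calibration(n); print(n,np.round(c["camera_matrix"],1).tolist(),c["k1"],np.round(c["origin"],4),np.round(c["rotation"],4).tolist())
print(env.get_state(), env.grasp_offset)
E
```

```text
pics
scene [[467.9, 0.0, 275.3], [0.0, 467.9, 209.1], [0.0, 0.0, 1.0]] 0.0035934241903010505 [ 0.9569 -0.7795  0.9127] [-137.3688, -0.0752, 30.178]
top [[379.9, 0.0, 278.7], [0.0, 379.9, 207.3], [0.0, 0.0, 1.0]] -0.07671651426316295 [ 0.429  -0.1119  1.2489] [-172.0128, -1.5536, -90.0312]
{'t': 0.1, 'joint_pos': array([-6.79348351e+01,  5.26003397e+00,  7.05756806e+01, -1.98339627e-03,
        1.04265666e+02, -3.24914910e+00]), 'joint_vel': array([-0.02319995,  0.05904061, -0.15058309, -0.02337021, -0.04448461,
       -0.08094201]), 'tau': array([ 3.58715683e-03, -4.60215390e+01, -4.19220042e+01,  1.27618296e-05,
        1.05257879e-02,  1.25192759e-05]), 'tool_pos': array([ 0.25642468, -0.54212619,  0.20774411]), 'eef_rot': array([-1.79996174e+02,  1.01326686e-01, -6.46861697e+01]), 'ft_force': array([ 0.57359511, -0.77347213,  0.62874239]), 'moment': array([-0.02642639, -0.01041711,  0.0263016 ]), 'opening': 1.001363597275016} -0.0187
```

```bash
cat > h.py <<'E'
from station import env
import cv2,numpy as np
from scipy.spatial.transform import Rotation as Ro
def cal(n):
    c=env.get_calibration(n); K=np.array(c["camera_matrix"]); R=Ro.from_euler('xyz',c["rotation"],degrees=True).as_matrix()
    return K,c["k1"],np.array(c["origin"]),R
def proj(n,P):
    K,k1,o,R=cal(n); p=(np.atleast_2d(P)-o)@R; s=p[:,:2]/p[:,2:]; r2=(s**2).sum(1,keepdims=True); s=s*(1+k1*r2)
    return s@K[:2,:2].T+K[:2,2]
def ray(n,px):
    K,k1,o,R=cal(n); d=(np.array(px,float)-K[:2,2])/np.diag(K)[:2]; s=d.copy()
    for _ in range(20): s=d/(1+k1*(s@s))
    v=R@np.array([s[0],s[1],1]); return o,v/np.linalg.norm(v)
def onz(n,px,z):
    o,v=ray(n,px); return o+v*(z-o[2])/v[2]
def tri(pa,pb):
    o1,v1=ray("top",pa);o2,v2=ray("scene",pb)
    A=np.stack([v1,-v2],1); t=np.linalg.lstsq(A,o2-o1,rcond=None)[0]
    a=o1+v1*t[0]; b=o2+v2*t[1]; return (a+b)/2,np.linalg.norm(a-b)
def toolR():
    return Ro.from_euler('xyz',env.get_state()["eef_rot"],degrees=True)
def rel(pos,rpy,pos0=None,rpy0=None):
    """shift cm and rotvec deg in tool axes, from commanded (default measured)"""
    s=env.get_state(); p0=s["tool_pos"] if pos0 is None else np.array(pos0); R0=Ro.from_euler('xyz',s["eef_rot"] if rpy0 is None else rpy0,degrees=True)
    R1=Ro.from_euler('xyz',rpy,degrees=True)
    return np.round(R0.inv().apply(np.array(pos)-p0)*100,2),np.round((R0.inv()*R1).as_rotvec(degrees=True),2)
def snap(n,name,crop=None,scale=1):
    im=env.camera(n)
    if crop: l,t,r,b=crop; im=im[t:b,l:r]
    if scale!=1: im=cv2.resize(im,None,fx=scale,fy=scale,interpolation=cv2.INTER_CUBIC)
    cv2.imwrite(f"pics/{name}.png",im)
E
python3 - <<'E'
from h import *
env.camera("top");env.camera("scene")
for q in ["case","bin","door_l_fin","door_r_fin","holder","shaker","mouth","cap","tray","adapter0","oiler"]:
    r={}
    for c in("top","scene"):
        L=env.landmark_of(c,q); r[c]=L
        print(q,c,[(np.round(d["pixel"],1).tolist(),round(d["score"],2)) for d in L[:4]])
    if r["top"] and r["scene"]:
        p,e=tri(r["top"][0]["pixel"],r["scene"][0]["pixel"]); print("   ",np.round(p,4),round(e,4))
print(env.get_state()["t"])
im=env.camera("top")[190:280,90:390]; cv2.imwrite("pics/t1.png",cv2.resize(im,None,fx=2.6,fy=2.6,interpolation=cv2.INTER_CUBIC))
im=env.camera("scene")[80:330,90:400]; cv2.imwrite("pics/s1.png",cv2.resize(im,None,fx=2.4,fy=2.4,interpolation=cv2.INTER_CUBIC))
E
```

```text
case top [([160.2, 220.1], 0.8)]
case scene [([337.1, 153.3], 0.83)]
    [ 0.5677  0.2555 -0.0221] 0.0119
bin top [([354.9, 239.0], 0.25)]
bin scene []
door_l_fin top [([126.8, 232.6], 0.77)]
door_l_fin scene [([326.4, 96.4], 0.66), ([177.8, 273.2], 0.19)]
    [0.5055 0.3021 0.1353] 0.008
door_r_fin top []
door_r_fin scene [([288.8, 127.5], 0.88)]
holder top [([349.9, 237.1], 0.57)]
holder scene [([188.5, 300.2], 0.68)]
    [ 0.5041 -0.3855 -0.0101] 0.0051
shaker top [([405.0, 224.1], 0.87), ([394.7, 193.2], 0.8), ([356.7, 283.9], 0.67), ([354.2, 240.0], 0.5)]
shaker scene [([148.6, 381.6], 0.84), ([185.5, 295.9], 0.73), ([128.8, 278.3], 0.66)]
    [ 0.5486 -0.5759 -0.0118] 0.0036
mouth top [([367.2, 287.4], 0.88), ([406.1, 182.6], 0.77), ([360.8, 235.5], 0.61), ([419.9, 218.4], 0.55)]
mouth scene [([118.0, 247.8], 0.95), ([199.2, 371.9], 0.89), ([136.0, 355.9], 0.7), ([396.7, 204.2], 0.41)]
    [ 0.3477 -0.4081  0.1067] 0.0016
cap top [([357.0, 235.4], 0.77)]
cap scene []
tray top [([309.7, 233.4], 0.8), ([339.8, 177.5], 0.16)]
tray scene []
adapter0 top [([265.2, 267.8], 0.65)]
adapter0 scene [([225.9, 199.5], 0.46)]
    [ 0.4079 -0.1002  0.0122] 0.0054
oiler top [([204.5, 148.7], 0.82), ([255.8, 162.0], 0.45)]
oiler scene [([399.6, 204.5], 0.75)]
    [0.8092 0.1086 0.0133] 0.0194
1.3
```

Run:
```python
from h import *
env.camera("top");env.camera("scene")
import pickle
out={}
for q in ["case","bin","door_l","door_r","door_l_fin","door_r_fin","holder","shaker","cap","tray","adapter0"]:
    for c in("top","scene"):
        L=env.regions_of(c,q); out[q,c]=L
        print(q,c,[(np.round(d["rect"]).astype(int).tolist(),round(d["score"],2),int(d["mask"].sum())) for d in L[:4]])
pickle.dump(out,open("reg.pkl","wb"))
def edge(n,rect,z,yaw=None):pass
# tray quad
def quad(n,mask,z):
    c=max(cv2.findContours(mask.astype(np.uint8),0,2)[0],key=cv2.contourArea)[:,0].astype(float)
    P=np.array([onz(n,p,z)[:2] for p in c])
    (cx,cy),(w,h),a=cv2.minAreaRect((P*1000).astype(np.float32)); return round(cx,1),round(cy,1),round(w,1),round(h,1),round(a,1)
for q,z in [("tray",.012),("holder",.026),("cap",.124),("door_l",.093),("door_r",.084),("adapter0",.016),("case",.075),("door_l_fin",.123),("door_r_fin",.114)]:
    for n in("top","scene"):
        for d in out[q,n][:3]: print(q,n,round(d["score"],2),quad(n,d["mask"],z))
```

```text
case top [([96, 183, 212, 261], 0.7, 7671)]
case scene [([268, 91, 392, 199], 0.65, 7819)]
bin top [([102, 185, 163, 245], 0.61, 3239)]
bin scene [([267, 119, 363, 176], 0.55, 3017)]
door_l top [([153, 187, 212, 260], 0.92, 3729), ([343, 230, 362, 248], 0.7, 148), ([98, 188, 160, 245], 0.62, 3273), ([349, 225, 376, 248], 0.26, 469)]
door_l scene [([270, 117, 364, 177], 0.97, 3011), ([307, 89, 390, 142], 0.77, 2322), ([162, 254, 196, 285], 0.24, 867)]
door_r top [([153, 187, 212, 260], 0.92, 3729), ([343, 230, 362, 248], 0.7, 148), ([98, 188, 160, 245], 0.62, 3273), ([349, 225, 376, 248], 0.26, 469)]
door_r scene [([270, 117, 364, 177], 0.97, 3011), ([307, 89, 390, 142], 0.77, 2322), ([162, 254, 196, 285], 0.24, 867)]
door_l_fin top [([101, 184, 165, 245], 0.67, 3193), ([153, 187, 213, 259], 0.51, 3716), ([349, 223, 373, 247], 0.39, 424)]
door_l_fin scene [([307, 92, 390, 137], 0.64, 2210)]
door_r_fin top [([154, 185, 208, 258], 0.86, 3822)]
door_r_fin scene [([266, 117, 361, 173], 0.95, 2794)]
holder top [([336, 221, 363, 257], 0.85, 282)]
holder scene [([158, 276, 217, 324], 0.96, 9
[... 1550 characters left out ...]
9, 179.3, 1.9)
door_r scene 0.77 (563.8, 315.6, 193.2, 190.4, 3.1)
door_r scene 0.24 (483.7, -376.5, 70.0, 84.4, 63.6)
adapter0 top 0.52 (403.6, -96.5, 67.4, 22.3, 90.0)
adapter0 scene 0.6 (404.7, -99.0, 35.3, 85.0, 18.6)
adapter0 scene 0.36 (447.0, -343.4, 74.9, 90.8, 60.2)
case top 0.7 (554.4, 239.9, 231.6, 362.1, 0.3)
case scene 0.65 (550.4, 214.6, 271.9, 442.7, 0.9)
door_l_fin top 0.67 (569.2, 299.0, 175.3, 169.3, 0.2)
door_l_fin top 0.51 (546.3, 146.2, 215.4, 166.4, 0.3)
door_l_fin top 0.39 (501.3, -390.3, 68.9, 65.8, 56.1)
door_l_fin scene 0.64 (581.4, 265.1, 181.0, 170.9, 1.0)
door_r_fin top 0.86 (547.9, 148.3, 222.7, 170.1, 1.3)
door_r_fin scene 0.95 (556.1, 115.4, 225.9, 167.5, 1.3)
```

```bash
python3 - <<'E'
from h import *
import cv2
def draw(P,col,im,n,s,off,closed=True):
    q=((proj(n,P)-off+0.5)*s).astype(int); cv2.polylines(im,[q],closed,col,1)
def overlay(n,crop,s,name,cx,cy,yaw,dl,dr):
    im=env.camera(n); l,t,r,b=crop; im=cv2.resize(im[t:b,l:r],None,fx=s,fy=s,interpolation=cv2.INTER_CUBIC)
    c,si=np.cos(np.radians(yaw)),np.sin(np.radians(yaw)); M=np.array([[c,-si],[si,c]])
    def rect(x,y,w,h,z): 
        a=np.array([[x-w/2,y-h/2],[x+w/2,y-h/2],[x+w/2,y+h/2],[x-w/2,y+h/2]])@M.T+[cx,cy]; return np.c_[a,np.full(4,z)]
    off=np.array([l,t])
    draw(rect(0,0,.18,.34,.075),(0,0,255),im,n,s,off)
    draw(rect(0,0,.18,.34,.0),(0,0,255),im,n,s,off)
    draw(rect(0,.0835,.15,.13,.06),(0,255,0),im,n,s,off)
    draw(rect(0,.0835-dl,.18,.172,.093),(255,0,255),im,n,s,off)
    draw(rect(-.0225,-.0835+dr,.225,.172,.084),(255,255,0),im,n,s,off)
    cv2.imwrite(f"pics/{name}.png",im)
overlay("top",(85,170,225,270),5.5,"ov_t1",.569,.231,1,.005,.005)
overlay("scene",(260,80,400,200),5,"ov_s1",.569,.231,1,.005,.005)
E
cat >> h.py <<'E'
def draw(P,col,im,n,s,off,closed=True):
    q=((proj(n,P)-off+0.5)*s).astype(int); cv2.polylines(im,[q],closed,col,1)
def R4(cx,cy,yaw,x,y,w,h,z):
    c,si=np.cos(np.radians(yaw)),np.sin(np.radians(yaw)); M=np.array([[c,-si],[si,c]])
    a=np.array([[x-w/2,y-h/2],[x+w/2,y-h/2],[x+w/2,y+h/2],[x-w/2,y+h/2]])@M.T+[cx,cy]; return np.c_[a,np.full(4,z)]
def overlay(n,crop,s,name,rects):
    im=env.camera(n); l,t,r,b=crop; im=cv2.resize(im[t:b,l:r],None,fx=s,fy=s,interpolation=cv2.INTER_CUBIC)
    for P,c in rects: draw(P,c,im,n,s,np.array([l,t]))
    cv2.imwrite(f"pics/{name}.png",im)
RED,GRN,MAG,CYN,YEL=(0,0,255),(0,255,0),(255,0,255),(255,255,0),(0,255,255)
def caser(cx,cy,yaw,dl,dr):
    a=(cx,cy,yaw)
    return [(R4(*a,0,0,.18,.34,.075),RED),(R4(*a,0,0,.18,.34,0),RED),(R4(*a,0,.0835,.15,.13,.06),GRN),(R4(*a,0,.0835-dl,.18,.172,.093),MAG),(R4(*a,-.0225,-.0835+dr,.225,.172,.084),CYN)]
def circ(x,y,r,z):
    t=np.linspace(0,2*np.pi,40); return np.c_[x+r*np.cos(t),y+r*np.sin(t),np.full(40,z)]
E
python3 - <<'E'
from h import *
C=caser(.572,.239,0.3,.013,.0)
overlay("top",(85,170,225,270),5.5,"ov_t2",C)
overlay("scene",(260,80,400,200),5,"ov_s2",C)
S=[(R4(.5037,-.2425,3.7,0,0,.22,.12,.012),RED),(R4(.502,-.387,-22,0,0,.09,.09,.026),GRN),(circ(.5015,-.391,.0335,.13),MAG),(R4(.502,-.387,-22,0,0,.09,.09,.0),GRN),(circ(.4055,-.099,.012,.029),CYN)]
overlay("top",(240,190,390,290),5,"ov_t3",S)
overlay("scene",(150,180,290,330),4,"ov_s3",S)
E
python3 - <<'E'
from h import *
for n,px,z in [("top",(126.8,232.6),.123),("scene",(326.4,96.4),.123),("scene",(288.8,127.5),.114),("top",(180.3,246),.114)]: print(n,np.round(onz(n,px,z),4))
# dark blobs in top for fins
for n,rs in (("top",[(118,222,138,248),(172,238,190,262)]),("scene",[(318,92,340,114),(278,118,300,140)])):
    im=env.camera(n).max(2)
    for l,t,r,b in rs:
        m=im[t:b,l:r]<60; ys,xs=np.nonzero(m); print(n,xs.min()+l,xs.max()+l,ys.min()+t,ys.max()+t, xs.mean()+l,ys.mean()+t,m.sum())
E
```

```text
top [0.5097 0.3092 0.123 ]
scene [0.4956 0.3157 0.123 ]
scene [0.4665 0.1404 0.114 ]
top [0.4712 0.1499 0.114 ]
top 126 132 228 240 128.63291139240505 234.0 79
top 178 183 245 257 180.13846153846154 250.8 65
scene 322 333 99 108 327.6511627906977 103.16279069767442 86
scene 282 293 124 134 287.5978260869565 128.69565217391303 92
```

```bash
python3 - <<'E'
from h import *
def box(x,y,zt): return [(R4(0,0,0,x,y,.04,.012,zt),MAG),(R4(0,0,0,x,y,.04,.012,zt-.03),CYN)]
B=box(.505,.311,.123)+box(.466,.151,.114)
overlay("top",(105,210,205,270),7.5,"ov_t4",B)
overlay("scene",(265,80,365,150),7.5,"ov_s4",B)
E
python3 - <<'E'
from h import *
s=env.get_state(); print(s["t"],s["tool_pos"],s["eef_rot"])
print(rel((.5015,-.3895,.20),(180,0,-85)))
E
```

```text
3.1 [ 0.25653472 -0.54240452  0.20877233] [ 1.79998405e+02  8.10558809e-04 -6.46875982e+01]
(array([ -3.35, -28.68,   0.88]), array([ 0.  ,  0.  , 20.31]))
```

>>> apply_moves(increments=[-3.35,-28.7,0.9,0,0,20.3,1,-3.35,-28.7,0.9,0,0,20.3,1,-3.35,-28.7,0.9,0,0,20.3,1,-3.35,-28.7,0.9,0,0,20.3,1,-3.35,-28.7,0.9,0,0,20.3,1,-3.35,-28.7,0.9,0,0,20.3,1,-3.35,-28.7,0.9,0,0,20.3,1])

```text
t: 3.98
tool_pos: [0.5013, -0.3897, 0.1997]
eef_rot: [180.0, -0.0, -85.0]
ft_force: [-0.3, 0.6, -0.1]
opening: 0.999
```

Run:
```python
from h import *
snap("scene","c1",(100,130,300,330),3); snap("top","c2",(290,170,430,280),4)
```

>>> apply_moves(increments=[0,0,5.5,0,0,0,1,0,0,5.5,0,0,0,1])

```text
t: 4.32
tool_pos: [0.4983, -0.3884, 0.1387]
eef_rot: [179.6, 0.5, -85.1]
ft_force: [0.3, -0.3, 0.2]
opening: 0.997
```

Run:
```python
from h import *
s=env.get_state();print(s["tool_pos"],s["joint_pos"])
snap("scene","c3",(100,160,280,330),3.5)
```

```text
[ 0.4982772  -0.3883617   0.13870387] [-4.10130852e+01  1.05844575e+01  7.17543735e+01 -9.08216263e-03
  9.82983077e+01  4.40878797e+01]
```

Run:
```python
from h import *
s=env.get_state();p=s["tool_pos"];R=toolR();print(s["tool_pos"])
for k in(-1,1):
    q=p+R.apply([k*.0425,0,-.011]); print(((proj("scene",q)-[100,160])*3.5).round())
print(((proj("scene",[.5015,-.3895,.13])-[100,160])*3.5).round())
```

```text
[ 0.4996367  -0.38929598  0.14257605]
[[306. 287.]]
[[223. 395.]]
[[274. 366.]]
```

>>> apply_moves(increments=[0,0,2,0,0,0,1,0,0,4.2,0,0,0,1,0,0,4.6,0,0,0,1,0,0,4.6,0,0,0,1])

```text
t: 4.88
tool_pos: [0.502, -0.3898, 0.0999]
eef_rot: [-179.9, -0.1, -85.0]
ft_force: [0.6, -0.4, 0.5]
opening: 0.994
```

Run:
```python
from h import *
s=env.get_state();print(s["tool_pos"],s["ft_force"])
snap("scene","c4",(100,160,280,330),3.5)
```

```text
[ 0.50199083 -0.38979207  0.09985244] [ 0.58601174 -0.43931834  0.51164928]
```

```bash
python3 - <<'E'
from h import *
p=env.get_state()["tool_pos"];R=toolR()
im=env.camera("scene"); l,t,r,b=140,225,210,290; s=10
im=cv2.resize(im[t:b,l:r],None,fx=s,fy=s,interpolation=cv2.INTER_CUBIC)
def box(k,z0,z1):
    for z in(z0,z1):
        P=p+R.apply([[k*.0425,-.011,z],[k*.0425,.011,z],[k*.057,.011,z],[k*.057,-.011,z]]); draw(P,RED if z==z0 else YEL,im,"scene",s,np.array([l,t]))
for k in(-1,1): box(k,-.013,-.05)
draw(circ(.5015,-.3895,.0335,.13),MAG,im,"scene",s,np.array([l,t]))
draw(circ(.5015,-.3895,.0335,.106),GRN,im,"scene",s,np.array([l,t]))
cv2.imwrite("pics/c5.png",im)
im=env.camera("top"); l,t,r,b=320,205,400,265
im=cv2.resize(im[t:b,l:r],None,fx=s,fy=s,interpolation=cv2.INTER_CUBIC);
for k in(-1,1): box(k,-.013,-.05)
draw(circ(.5015,-.3895,.0335,.13),MAG,im,"top",s,np.array([l,t]))
cv2.imwrite("pics/c6.png",im)
E
python3 - <<'E'
from h import *
p=env.get_state()["tool_pos"];R=toolR()
for n,(l,t,r,b) in (("scene",(130,205,220,295)),("top",(320,205,400,265))):
    im=env.camera(n); s=8
    im=cv2.resize(im[t:b,l:r],None,fx=s,fy=s,interpolation=cv2.INTER_CUBIC)
    for k in(-1,1):
      for z,c in((0,GRN),(-.013,RED),(-.03,YEL),(-.05,CYN)):
        P=p+R.apply([[k*.0425,-.011,z],[k*.0425,.011,z],[k*.057,.011,z],[k*.057,-.011,z]]); draw(P,c,im,n,s,np.array([l,t]))
    cv2.imwrite(f"pics/d_{n}.png",im)
E
```

>>> apply_moves(increments=[0,0,0.9,0,0,0,1,0,0,1.8,0,0,0,1,0,0,1.8,0,0,0,1,0,0,1.8,0,0,0,0,0,0,1.8,0,0,0,-0.5,0,0,1.8,0,0,0,-1,0,0,1.8,0,0,0,-1,0,0,1.8,0,0,0,-1])

```text
t: 6.12
tool_pos: [0.5018, -0.3898, 0.0813]
eef_rot: [-180.0, -0.1, -85.0]
ft_force: [-0.2, -2.2, 2.1]
opening: 0.758
```

Run:
```python
from h import *
s=env.get_state();print(s["tool_pos"],s["ft_force"],s["opening"])
snap("scene","c7",(130,205,220,295),7)
```

```text
[ 0.50183957 -0.3897997   0.08129994] [-0.17927366 -2.1557573   2.07904454] 0.7579031638008639
```

>>> apply_moves(increments=[0,0,0,0,0,-8,-1,0,0,0,0,0,-16,-1,0,0,0,0,0,-24,-1,0,0,0,0,0,-32,-1,0,0,0,0,0,-40,-1,0,0,0,0,0,-48,-1,0,0,0,0,0,-56,-1,0,0,0,0,0,-60,-1])

```text
t: 7.18
tool_pos: [0.5019, -0.3897, 0.0813]
eef_rot: [180.0, -0.1, -24.8]
ft_force: [-0.5, -1.6, 3.3]
opening: 0.762
```

Run:
```python
from h import *
s=env.get_state();print(s["tool_pos"],s["ft_force"],s["moment"],s["opening"],s["eef_rot"])
snap("scene","c8",(130,205,220,295),7)
```

```text
[ 0.50189583 -0.38966475  0.08131058] [-0.50637767 -1.60512109  3.32327579] [-0.2829641  -0.16017641  0.01674318] 0.7615125978664453 [ 1.79985230e+02 -5.96255168e-02 -2.48215707e+01]
```

>>> apply_moves(increments=[0,0,0,0,0,-8,-1,0,0,0,0,0,-16,-1,0,0,0,0,0,-24,-1,0,0,0,0,0,-31,-1,0,0,0,0,0,-37,-1,0,0,0,0,0,-40,-1,0,0,0,0,0,-40,-1])

```text
t: 8.1
tool_pos: [0.5019, -0.3895, 0.0813]
eef_rot: [180.0, -0.0, 14.9]
ft_force: [0.6, -1.1, 4.2]
opening: 0.761
```

Run:
```python
from h import *
s=env.get_state();print(s["tool_pos"],s["ft_force"],s["moment"],s["opening"],s["eef_rot"])
snap("scene","c9",(130,205,220,295),7)
```

```text
[ 0.501942   -0.38945965  0.08128499] [ 0.61104255 -1.09157636  4.1780878 ] [-0.09608493 -0.10988106 -0.03076356] 0.76078882506052 [ 1.79969401e+02 -3.97106344e-02  1.49407937e+01]
```

>>> apply_moves(increments=[0,0,-0.3,0,0,0,-1,0,0,-0.6,0,0,0,-1,0,0,-0.9,0,0,0,-1,0,0,-1.2,0,0,0,-1])

```text
t: 8.65
tool_pos: [0.5016, -0.3893, 0.0927]
eef_rot: [-180.0, 0.0, 15.0]
ft_force: [0.4, -0.5, -0.6]
opening: 0.764
```

Run:
```python
from h import *
s=env.get_state();print(s["tool_pos"],s["ft_force"],s["moment"],s["opening"],s["eef_rot"])
snap("scene","c10",(130,205,220,295),7)
```

```text
[ 0.50162883 -0.3892648   0.09274645] [ 0.43108582 -0.46843206 -0.56897862] [-0.09068589 -0.08095726 -0.01657567] 0.7637758015318864 [-1.79974706e+02  9.99763963e-03  1.50098605e+01]
```

Run:
```python
from h import *
print(rel((.5484,-.2416,.16),(180,0,3.7)))
```

```text
(array([  8.33, -13.07,  -6.66]), array([ 1.000e-02, -2.000e-02,  1.131e+01]))
```

>>> apply_moves(increments=[0,0,-2.5,0,0,0,-1,0,0,-5,0,0,0,-1,0,0,-7,0,0,0,-1,0,0,-7,0,0,0,-1])

```text
t: 9.2
tool_pos: [0.5024, -0.39, 0.1652]
eef_rot: [179.8, -0.1, 15.0]
ft_force: [-0.0, -0.4, -0.1]
opening: 0.759
```

>>> apply_moves(increments=[8.3,-13.1,0,0,0,11.3,-1,8.3,-13.1,0,0,0,11.3,-1,8.3,-13.1,0,0,0,11.3,-1,8.3,-13.1,4,0,0,11.3,-1,8.3,-13.1,8,0,0,11.3,-1,8.3,-13.1,11,0,0,11.3,-1,8.3,-13.1,13,0,0,11.3,-1,8.3,-13.1,13,0,0,11.3,-1])

```text
t: 10.2
tool_pos: [0.5466, -0.2407, 0.0303]
eef_rot: [-179.9, 0.2, 3.7]
ft_force: [0.2, 0.3, -0.0]
opening: 0.765
```

Run:
```python
from h import *
s=env.get_state();print(s["tool_pos"],s["ft_force"],s["moment"],s["opening"],s["eef_rot"],s["joint_pos"])
snap("scene","c11",(150,180,290,290),5)
```

```text
[ 0.54655533 -0.24073654  0.03030434] [ 0.16173365  0.28088583 -0.03737754] [-0.01830252  0.01459629  0.03171793] 0.7647068337955537 [-179.87132256    0.21608203    3.70788153] [-2.70353378e+01  7.23280356e+00  8.65290645e+01  1.35435727e-04
  8.64896259e+01 -3.07429852e+01]
```

>>> apply_moves(increments=[0,0,1.5,0,0,0,-1,0,0,3,0,0,0,-1,0,0,4,0,0,0,-1,0,0,4.5,0,0,0,-1,0,0,4.5,0,0,0,-1])

```text
t: 10.88
tool_pos: [0.5477, -0.2413, -0.0127]
eef_rot: [-180.0, 0.0, 3.7]
ft_force: [-0.0, -0.0, -0.1]
opening: 0.764
```

Run:
```python
from h import *
s=env.get_state();print(s["tool_pos"],s["ft_force"])
snap("scene","c12",(150,180,290,290),5)
```

```text
[ 0.54766732 -0.24128402 -0.01271445] [-0.01684295 -0.00625186 -0.09458574]
```

>>> apply_moves(increments=[0,0,0.3,0,0,0,-1,0,0,0.5,0,0,0,-1,0,0,0.5,0,0,0,-1])

```text
t: 11.3
tool_pos: [0.5478, -0.2413, -0.0174]
eef_rot: [-180.0, 0.0, 3.7]
ft_force: [-0.0, -0.6, -0.8]
opening: 0.766
```

>>> apply_moves(increments=[0,0,0.2,0,0,0,-1,0,0,0.3,0,0,0,-1,0,0,0.3,0,0,0,-1])

```text
t: 11.68
tool_pos: [0.5478, -0.2413, -0.0204]
eef_rot: [-180.0, 0.0, 3.7]
ft_force: [-0.3, -0.2, -1.2]
opening: 0.759
```

>>> apply_moves(increments=[0,0,0,0,0,0,0.8,0,0,0,0,0,0,0.8,0,0,0,0,0,0,0.8,0,0,-2,0,0,0,0.8,0,0,-6,0,0,0,0.8,0,0,-12,0,0,0,1,0,0,-17,0,0,0,1,0,0,-20,0,0,0,1])

```text
t: 12.68
tool_pos: [0.5487, -0.2418, 0.1857]
eef_rot: [179.8, -0.3, 3.7]
ft_force: [1.1, 0.2, -0.8]
opening: 1.001
```

Run:
```python
from h import *
s=env.get_state();print(s["t"],s["tool_pos"],s["ft_force"],s["joint_pos"].round(2).tolist())
snap("scene","c13",(150,180,290,310),4.5)
print(rel((.505,.307,.2),(180,0,90)))
```

```text
12.675 [ 0.54869575 -0.24177546  0.18565395] [ 1.08727271  0.18735137 -0.77191705] [-27.03, 4.58, 73.53, 0.0, 101.51, -30.74]
(array([ -0.88, -55.09,  -1.38]), array([  0.7 ,  -0.2 , -86.29]))
```

>>> apply_moves(increments=[-0.9,-55,-1.4,0,0,-86.3,1,-0.9,-55,-1.4,0,0,-86.3,1,-0.9,-55,-1.4,0,0,-86.3,1,-0.9,-55,-1.4,0,0,-86.3,1,-0.9,-55,-1.4,0,0,-86.3,1,-0.9,-55,-1.4,0,0,-86.3,1,-0.9,-55,-1.4,0,0,-86.3,1,-0.9,-55,-1.4,0,0,-86.3,1])

```text
t: 13.72
tool_pos: [0.5069, 0.2588, 0.194]
eef_rot: [179.9, -0.0, 90.0]
ft_force: [0.3, 0.1, -0.8]
opening: 0.999
```

>>> apply_moves(increments=[0,0,0,0,0,0,1,0,0,0,0,0,0,1])

```text
t: 13.98
tool_pos: [0.5073, 0.2568, 0.1932]
eef_rot: [180.0, 0.0, 89.7]
ft_force: [0.1, 0.2, 0.5]
opening: 0.999
```

Run:
```python
from h import *
s=env.get_state();print(s["t"],s["tool_pos"],s["eef_rot"],s["joint_pos"].round(2).tolist())
print(rel((.505,.307,.12),(180,0,90)))
```

```text
13.975 [0.50730068 0.25679678 0.19318966] [1.79955220e+02 1.42105741e-02 8.96513656e+01] [23.44, 0.18, 77.29, -0.03, 102.5, -66.22]
(array([ 5.02, -0.27,  7.32]), array([ 0.04,  0.01, -0.35]))
```

>>> apply_moves(increments=[5,-0.3,0,0,0,-0.3,1,5,-0.3,3,0,0,-0.3,1,5,-0.3,6,0,0,-0.3,1,5,-0.3,7.3,0,0,-0.3,1,5,-0.3,7.3,0,0,-0.3,1])

```text
t: 14.6
tool_pos: [0.5047, 0.3056, 0.1191]
eef_rot: [-179.9, 0.0, 89.8]
ft_force: [1.0, 0.3, 0.7]
opening: 0.999
```

Run:
```python
from h import *
s=env.get_state();print(s["t"],s["tool_pos"],s["eef_rot"],s["joint_pos"].round(2).tolist())
snap("scene","e1",(260,50,400,160),5)
```

```text
14.6 [0.50473804 0.30556072 0.11909469] [-1.79936155e+02  4.20707244e-02  8.98420135e+01] [27.89, 3.79, 81.09, -0.01, 95.19, -61.95]
```

Run:
```python
from h import *
p=env.get_state()["tool_pos"];R=toolR()
for n,(l,t,r,b) in (("scene",(290,70,370,150)),("top",(85,190,185,270))):
    im=env.camera(n); s=7
    im=cv2.resize(im[t:b,l:r],None,fx=s,fy=s,interpolation=cv2.INTER_CUBIC)
    for k in(-1,1):
      for z,c in((0,GRN),(-.013,RED),(-.03,YEL),(-.05,CYN)):
        P=p+R.apply([[k*.0425,-.011,z],[k*.0425,.011,z],[k*.057,.011,z],[k*.057,-.011,z]]); draw(P,c,im,n,s,np.array([l,t]))
    cv2.imwrite(f"pics/e2_{n}.png",im)
```

>>> apply_moves(increments=[0,0,1.5,0,0,0,1,0,0,2.5,0,0,0,1,0,0,3,0,0,0,0,0,0,3,0,0,0,-0.4,0,0,3,0,0,0,-0.4,0,0,3,0,0,0,-0.4])

```text
t: 15.5
tool_pos: [0.5049, 0.307, 0.09]
eef_rot: [180.0, -0.0, 90.0]
ft_force: [0.2, -0.4, -0.2]
opening: 0.297
```

Run:
```python
from h import *
s=env.get_state();print(s["t"],s["tool_pos"],s["opening"],s["ft_force"])
snap("scene","e3",(290,70,370,150),7)
snap("top","e3t",(85,190,185,270),7)
```

```text
15.5 [0.50489992 0.30698965 0.09003493] 0.29743543580937876 [ 0.20048538 -0.40633929 -0.18097114]
```

>>> apply_moves(increments=[0,0,0,0,0,0,-1,0,0,0,0,0,0,-1,0,0,0,0,0,0,-1,0,0,0,0,0,0,-1])

```text
t: 16.1
tool_pos: [0.5048, 0.3069, 0.09]
eef_rot: [180.0, -0.0, 90.0]
ft_force: [-1.0, -0.6, 3.6]
opening: 0.117
```

>>> apply_moves(increments=[-1,0,0,0,0,0,-1,-3,0,0,0,0,0,-1,-5,0,0,0,0,0,-1,-7.2,0,0,0,0,0,-1,-9.4,0,0,0,0,0,-1,-11.5,0,0,0,0,0,-1,-13,0,0,0,0,0,-1,-13.6,0,0,0,0,0,-1])

```text
t: 17.1
tool_pos: [0.5066, 0.1686, 0.09]
eef_rot: [179.7, -0.0, 89.8]
ft_force: [9.7, 1.2, 0.6]
opening: 0.117
```

Run:
```python
from h import *
s=env.get_state();print(s["t"],s["tool_pos"],s["opening"],s["ft_force"])
snap("scene","e4",(250,60,410,200),4)
```

```text
17.1 [0.50657418 0.16855262 0.08998278] 0.11744108827249448 [9.70258287 1.16299975 0.57097993]
```

>>> apply_moves(increments=[-0.4,0.1,0,0,0,0,-1,-0.8,0.2,0,0,0,0,-1,-1.1,0.2,0,0,0,0,-1,-1.1,0.2,0,0,0,0,-1])

```text
t: 17.65
tool_pos: [0.5066, 0.1664, 0.09]
eef_rot: [179.9, -0.8, 90.2]
ft_force: [3.9, 27.5, -0.4]
opening: 0.121
```

Run:
```python
from h import *
s=env.get_state();print(s["t"],s["tool_pos"],s["opening"],s["ft_force"])
snap("scene","e5",(250,60,410,200),4)
```

```text
17.65 [0.50656426 0.16640155 0.08998575] 0.12052137364224057 [ 3.94739542 27.48263325 -0.4217991 ]
```

>>> apply_moves(increments=[0.9,0,0,0,0,0,-1,0.9,0,0,0,0,0,-0.5,0.9,0,0,0,0,0,0,0.9,0,0,0,0,0,0,0.9,0,-4,0,0,0,0,0.9,0,-9,0,0,0,1,0.9,0,-12,0,0,0,1,0.9,0,-12,0,0,0,1])

```text
t: 18.7
tool_pos: [0.5077, 0.1687, 0.2126]
eef_rot: [179.7, -0.1, 89.9]
ft_force: [0.1, -0.3, -0.8]
opening: 0.998
```

Run:
```python
from h import *
s=env.get_state();print(s["t"],s["tool_pos"],s["opening"],s["ft_force"],s["eef_rot"],s["joint_pos"].round(3).tolist())
C=caser(.572,.2375,0.3,.155,.0)
overlay("scene",(250,60,410,200),4,"e6",C)
overlay("top",(85,170,225,270),5.5,"e6t",C)
```

```text
18.7 [0.50766179 0.16873463 0.21263266] 0.9975862107816473 [ 0.05538712 -0.26759632 -0.79363843] [ 1.79704451e+02 -7.11359070e-02  8.99264023e+01] [14.746, -5.064, 80.416, -0.007, 104.344, -75.182]
```

```bash
cat > kin.py <<'E'
import numpy as np
from scipy.optimize import least_squares
from scipy.spatial.transform import Rotation as Ro
D=[([-67.936,5.22,70.514,0,104.267,-3.249],[.257,-.542,.209]),
([-41.013,10.58,71.754,0,98.298,44.088],[.4983,-.3884,.1387]),
([-27.035,7.233,86.529,0,86.49,-30.74],[.54656,-.24074,.0303]),
([-27.03,4.58,73.53,0,101.51,-30.74],[.5487,-.2418,.18565]),
([27.89,3.79,81.09,0,95.19,-61.95],[.5047,.3056,.1191]),
([23.44,.18,77.29,-.03,102.5,-66.22],[.5073,.2568,.1932]),
([14.746,-5.064,80.416,-.007,104.344,-75.182],[.50766,.16873,.21263])]
rz=lambda a:Ro.from_euler('z',a,degrees=True); ry=lambda a:Ro.from_euler('y',a,degrees=True)
def fk(q,p):
    a1,L2,L4,off,d1,e,d6=p
    R=rz(q[0]); P=R.apply([a1,e,d1])
    R=R*ry(q[1]); P=P+R.apply([0,0,L2])
    R=R*ry(q[2]); P=P+R.apply([off,0,L4])
    R=R*rz(q[3])*ry(q[4]); R=R*rz(q[5]); P=P+R.apply([0,0,d6])
    return P,R
E
python3 - <<'E'
from kin import *
d6=.25
f=lambda p:np.concatenate([fk(q,[*p,d6])[0]-x for q,x in D])*1000
r=least_squares(f,[0,.4,.35,0,.4,.03]); print(r.x.round(4),np.abs(r.fun).max().round(2))
f=lambda p:np.concatenate([fk(q,[0,p[0],p[1],0,p[2],p[3],d6])[0]-x for q,x in D])*1000
r=least_squares(f,[.4,.35,.4,.03]); print(r.x.round(4),np.abs(r.fun).max().round(2)); print(fk(D[0][0],[0,r.x[0],r.x[1],0,r.x[2],r.x[3],d6])[1].as_euler('xyz',degrees=True))
E
```

```text
[-2.000e-04  3.675e-01  5.588e-01  9.780e-02  4.990e-02  3.410e-02] 0.75
[0.2999 0.5783 0.018  0.0341] 15.59
[ 1.79999943e+02 -9.98392660e-04  1.15313000e+02]
```

```bash
cat >> h.py <<'E'
def toolmat(az,el,sgn=1,roll=0):
    """tool z pointing at azimuth az, elevation el (deg), x horizontal (left of az if sgn=1), then roll about tool z"""
    a,e=np.radians(az),np.radians(el); z=np.array([np.cos(a)*np.cos(e),np.sin(a)*np.cos(e),np.sin(e)]); x=sgn*np.array([-np.sin(a),np.cos(a),0]); y=np.cross(z,x)
    return Ro.from_matrix(np.stack([x,y,z],1))*Ro.from_euler('z',roll,degrees=True)
def relR(pos,R1,p0=None,R0=None):
    s=env.get_state(); p0=s["tool_pos"] if p0 is None else np.array(p0); R0=toolR() if R0 is None else R0
    return np.round(R0.inv().apply(np.array(pos)-p0)*100,2),np.round((R0.inv()*R1).as_rotvec(degrees=True),1)
E
python3 - <<'E'
from h import *
R=toolmat(-37.8,-30); t=R.as_matrix()[:,2]; g=np.array([.5015,-.3895,.081]); tcp=g+.019*t
print("t",t.round(3),"tcp",tcp.round(4),"hover",(tcp-.15*t+[0,0,.05]).round(4))
print(relR(tcp-.15*t+[0,0,.05],R)); print(R.as_euler('xyz',degrees=True))
E
```

```text
t [ 0.684 -0.531 -0.5  ] tcp [ 0.5145 -0.3996  0.0715] hover [ 0.4119 -0.32    0.1965]
(array([-48.86,  -9.4 ,   1.23]), array([-57.8, -19.7,  34.2]))
[120.    0.   52.2]
```

>>> apply_moves(increments=[-6,-1.2,-3,-7,-2.4,4.2,1,-12,-2.4,-4,-14,-4.8,8.4,1,-18,-3.6,-4,-21,-7.2,12.6,1,-24,-4.8,-4,-29,-10,17,1,-30,-6,-3,-36,-12.3,21.4,1,-36,-7,-2,-43,-14.7,25.5,1,-42,-8.2,0,-50,-17,29.8,1,-48,-9.4,1,-57.8,-19.7,34.2,1])

```text
t: 19.8
tool_pos: [0.4983, -0.3214, 0.2031]
eef_rot: [121.9, 0.3, 51.6]
ft_force: [0.3, 0.3, -1.0]
opening: 0.999
```

>>> apply_moves(increments=[0,0,0,0,0,0,1,0,0,0,0,0,0,1])

```text
t: 20.05
tool_pos: [0.4986, -0.3193, 0.2046]
eef_rot: [122.1, 0.4, 51.8]
ft_force: [0.1, -0.1, 0.7]
opening: 1.002
```

Run:
```python
from h import *
s=env.get_state();print(s["t"],s["tool_pos"],s["eef_rot"],s["joint_pos"].round(3).tolist())
snap("scene","f1",(60,120,260,320),3.5)
from kin import *
D.append((s["joint_pos"],s["tool_pos"]))
f=lambda p:np.concatenate([fk(q,p)[0]-x for q,x in D])*1000
r=least_squares(f,[0,.4,.35,0,.4,.03,.25]); print(r.x.round(4),np.abs(r.fun).max().round(2))
np.save("kp.npy",r.x)
print((fk(s["joint_pos"],r.x)[1]).as_euler('xyz',degrees=True))
```

```text
20.05 [ 0.49857411 -0.31929566  0.20462345] [122.09123674   0.40171438  51.75466544] [-33.153, -48.992, 129.565, -6.795, 41.831, -82.556]
[-3.000e-04  3.725e-01  5.588e-01  9.670e-02  1.570e-01  3.410e-02
  3.631e-01] 0.43
[-122.09123674   -0.40171438 -128.24533456]
```

```bash
cat >> kin.py <<'E'
kp=None
LO=np.array([-164.24,-49.07,9.68,-86.29,3.28,-151.56]);HI=np.array([164.24,125.15,141.18,266.29,154.24,151.56])
def ik(pos,R,seeds=None):
    global kp
    if kp is None: kp=np.load("kp.npy")
    best=None
    az=np.degrees(np.arctan2(pos[1],pos[0]))
    S=seeds if seeds is not None else [[az,a,b,c,d,e] for a in(-30,10,50) for b in(60,110) for c in(0,90,180) for d in(40,100) for e in(-90,0,90)]
    sols=[]
    for s0 in S:
        def f(q):
            P,RR=fk(q,kp); return np.concatenate([(P-pos)*1000,((RR*Ro.from_euler('z',180,degrees=True)).inv()*R).as_rotvec()*300])
        r=least_squares(f,np.clip(s0,LO+.1,HI-.1),bounds=(LO,HI),max_nfev=60)
        e=np.abs(r.fun).max()
        if e<1 and not any(np.abs(r.x-t).max()<1 for t in sols): sols.append(r.x)
    return sols
E
python3 - <<'E'
from h import *
from kin import *
g=np.array([.5015,-.3895,.081])
for el in(-30,-45,-60):
  for az in(-37.8,-60,-10,50,-128):
    R=toolmat(az,el); t=R.as_matrix()[:,2]
    for back in(.12,0):
        s=ik(g+(.019-back)*t+[0,0,0],R); print(el,az,back,[x.round(0).tolist() for x in s])
E
```

```text
-30 -37.8 0.12 []
-30 -37.8 0 [[-44.0, -30.0, 133.0, 18.0, 17.0, -110.0]]
-30 -60 0.12 [[-14.0, -43.0, 135.0, -52.0, 51.0, -24.0]]
-30 -60 0 [[-26.0, -21.0, 127.0, -61.0, 34.0, -15.0]]
-30 -10 0.12 []
-30 -10 0 []
-30 50 0.12 []
-30 50 0 []
-30 -128 0.12 [[-8.0, 34.0, 62.0, -54.0, 112.0, 21.0]]
-30 -128 0 [[-16.0, 29.0, 75.0, -55.0, 102.0, 24.0]]
-45 -37.8 0.12 [[-44.0, -45.0, 126.0, 6.0, 54.0, -98.0]]
-45 -37.8 0 [[-43.0, -24.0, 122.0, 6.0, 37.0, -98.0]]
-45 -60 0.12 [[-23.0, -35.0, 120.0, -30.0, 59.0, -46.0]]
-45 -60 0 [[-30.0, -18.0, 118.0, -31.0, 44.0, -45.0]]
-45 -10 0.12 []
-45 -10 0 []
-45 50 0.12 []
-45 50 0 []
-45 -128 0.12 [[-13.0, 25.0, 64.0, -42.0, 108.0, 17.0]]
-45 -128 0 [[-20.0, 22.0, 76.0, -43.0, 97.0, 19.0]]
-60 -37.8 0.12 [[-43.0, -26.0, 107.0, 3.0, 69.0, -95.0]]
-60 -37.8 0 [[-42.0, -14.0, 108.0, 3.0, 56.0, -95.0]]
-60 -60 0.12 [[-31.0, -22.0, 104.0, -15.0, 72.0, -59.0]]
-60 -60 0 [[-34.0, -11.0, 106.0, -15.0, 59.0, -59.0]]
-60 -10 0.12 [[-56.0, -19.0, 102.0, 22.0, 77.0, -138.0]]
-60 -10 0 [[-51.0, -9.0, 104.0, 22.0, 63.0, -137.0]]
-60 50 0.12 []
-60 50 0 []
-60 -128 0.12 [[-21.0, 17.0, 66.0, -30.0, 104.0, 12.0]]
-60 -128 0 [[-26.0, 17.0, 77.0, -29.0, 93.0, 13.0]]
```

```bash
cat > srch.py <<'E'
from h import *
from kin import *
g=np.array([.5015,-.3895,.081])
for el in(0,-20,-30,-45):
  for az in range(-180,180,30):
   for sg in(1,-1):
    R=toolmat(az,el,sg); t=R.as_matrix()[:,2]
    S=[[-38,0,90,c,60,e] for c in(-60,0,90,180,240) for e in(-100,0,100)]
    s=ik(g+.019*t,R,S)
    s2=ik(g-.08*t,R,s) if s else []
    if s: print(el,az,sg,[x.round(0).astype(int).tolist() for x in s],'|',[x.round(0).astype(int).tolist() for x in s2],flush=True)
E
time python3 srch.py
```

```text
0 -150 1 [[-18, 60, 47, -75, 130, 23]] | [[-13, 75, 23, -82, 137, 11]]
0 -120 1 [[-11, 40, 79, -80, 107, 31]] | [[-3, 46, 71, -77, 114, 29]]
0 -120 -1 [[-11, 40, 79, -80, 107, -149]] | [[-3, 46, 71, -77, 114, -151]]
0 -90 1 [[-9, 20, 109, 264, 83, 39]] | []
0 -90 -1 [[-9, 20, 109, 264, 83, -141]] | []
0 -60 1 [[-21, -1, 133, 230, 55, 56]] | []
0 -60 -1 [[-21, -1, 133, 230, 55, -124]] | []
0 -30 1 [[-53, -9, 140, 147, 47, 114]] | []
0 -30 -1 [[-53, -9, 140, 147, 47, -66]] | []
0 0 1 [[-73, 10, 122, 102, 77, 137]] | [[-86, 7, 125, 92, 87, 138]]
0 0 -1 [[-73, 10, 122, 102, 77, -43]] | [[-86, 7, 125, 92, 87, -42]]
0 30 1 [[-73, 31, 94, 82, 101, 145]] | [[-82, 34, 89, 77, 108, 145]]
0 30 -1 [[-73, 31, 94, 82, 101, -35]] | [[-82, 34, 89, 77, 108, -35]]
0 60 1 [[-67, 51, 63, 73, 123, 151]] | []
0 60 -1 [[-67, 51, 63, 73, 123, -29]] | [[-72, 59, 49, 74, 130, -24]]
0 90 -1 [[-58, 72, 28, 75, 147, -18]] | []
-20 -180 1 [[-27, 70, 18, -53, 147, 31]] | []
-20 -180 -1 [[-27, 70, 18, -53, 147, -149]] | []
-20 -150 1 [[-19, 49, 51, -57, 123, 28]] | [[-14, 60, 31, -61, 132, 21]]
-20 -150 -1 [[-19, 4
[... 2067 characters left out ...]
20, 40, -118]] | [[-51, -40, 125, 19, 53, -117]]
-45 -30 -1 [[-48, -23, 121, 20, 40, 62]] | [[-51, -40, 125, 19, 53, 63]]
-45 0 -1 [[-61, -10, 111, 44, 62, 14]] | [[-69, -19, 111, 43, 74, 14]]
-45 30 -1 [[-64, 9, 92, 45, 85, -10]] | [[-70, 6, 87, 44, 95, -10]]
-45 60 -1 [[-60, 27, 70, 39, 106, -27]] | [[-65, 30, 59, 40, 115, -26]]
-45 90 1 [[-54, 42, 49, 30, 124, 135]] | [[-57, 53, 26, 34, 136, 140]]
-45 90 -1 [[-54, 42, 49, 30, 124, -45]] | [[-57, 53, 26, 34, 136, -40]]
-45 120 1 [[-46, 54, 32, 15, 138, 111]] | []
-45 120 -1 [[-46, 54, 32, 15, 138, -69]] | []
-45 150 1 [[-38, 56, 28, -9, 140, 78]] | []
-45 150 -1 [[-38, 56, 28, -9, 140, -102]] | []
real	1m30.403s
user	1m26.238s
sys	0m0.380s
```

```bash
cat > srch2.py <<'E'
from h import *
from kin import *
bin_=np.array([.572,.321])
for (az,el,sg) in((60,-25,-1),(-120,-25,1)):
    Rg=toolmat(az,el,sg); at=Rg.inv().apply([0,0,1])
    gq=ik(np.array([.5015,-.3895,.081])+.019*Rg.apply([0,0,1]),Rg,[[-64,34,68,51,112,-29],[-14,24,82,-57,95,21]])
    print("GRASP",az,el,gq[0].round(0))
    for az2 in range(-90,120,30):
      for el2 in(0,-15):
        for roll in(-150,-125,125,150):
            R2=toolmat(az2,el2,sg,roll); a=R2.apply(at)
            if a[2]>-.5: continue
            # mouth at bin centre, z .11
            gpt=np.array([*bin_,.115])-.045*a; tcp=gpt+.019*R2.apply([0,0,1])
            S=[[29+d,20,90,c,60,e] for d in(-30,30) for c in(-60,0,90,180,240) for e in(-80,80)]
            s=ik(tcp,R2,S)
            if s: print(az2,el2,roll,"a",a.round(2),"g",gpt.round(3),[x.round(0).astype(int).tolist() for x in s],flush=True)
E
time python3 srch2.py
```

```text
GRASP 60 -25 [-65.  37.  67.  54. 114. -30.]
-90 0 -150 a [ 0.45  0.42 -0.78] g [0.552 0.302 0.15 ] [[47, 59, 42, -79, 136, 46]]
-90 0 -125 a [ 0.74  0.42 -0.52] g [0.539 0.302 0.138] [[48, 58, 44, -77, 136, 73]]
-90 0 125 a [-0.74  0.42 -0.52] g [0.605 0.302 0.138] [[45, 67, 30, -83, 134, -45]]
-90 0 150 a [-0.45  0.42 -0.78] g [0.592 0.302 0.15 ] [[45, 64, 33, -82, 135, -19]]
-90 -15 -150 a [ 0.45  0.61 -0.65] g [0.552 0.293 0.144] [[46, 51, 45, -63, 132, 53]]
-90 -15 150 a [-0.45  0.61 -0.65] g [0.592 0.293 0.144] [[44, 56, 37, -67, 131, -11]]
-60 0 -150 a [ 0.18  0.59 -0.78] g [0.564 0.294 0.15 ] [[54, 38, 74, -81, 112, 54]]
-60 0 -125 a [ 0.43  0.74 -0.52] g [0.553 0.288 0.138] [[54, 37, 76, -80, 112, 81]]
-60 0 125 a [-0.85 -0.01 -0.52] g [0.61  0.321 0.138] [[52, 45, 64, -82, 111, -34]]
-60 0 150 a [-0.6   0.14 -0.78] g [0.599 0.315 0.15 ] [[53, 43, 67, -82, 111, -9]]
-60 -15 -150 a [ 0.09  0.76 -0.65] g [0.568 0.287 0.144] [[52, 31, 75, -69, 106, 52]]
-60 -15 150 a [-0.7   0.3  -0.65] g [0.603 0.307 0.144] [[51, 36, 68, -70, 106, -11]]
-30 -15 -150 a [-0.3   0.7  -0.65] g [0.
[... 3113 characters left out ...]
0 -15 -150 a [-0.7  -0.3  -0.65] g [0.603 0.335 0.144] [[2, -7, 119, 86, 55, 14]]
60 -15 150 a [ 0.09 -0.76 -0.65] g [0.568 0.355 0.144] [[5, -13, 123, 86, 53, -45]]
90 0 -150 a [-0.45 -0.42 -0.78] g [0.592 0.34  0.15 ] [[-4, 23, 95, 88, 93, 2]]
90 0 -125 a [-0.74 -0.42 -0.52] g [0.605 0.34  0.138] [[-4, 26, 93, 88, 93, 26]]
90 0 125 a [ 0.74 -0.42 -0.52] g [0.539 0.34  0.138] [[-4, 17, 104, 88, 93, -87]]
90 0 150 a [ 0.45 -0.42 -0.78] g [0.552 0.34  0.15 ] [[-4, 18, 102, 88, 93, -60]]
90 -15 -150 a [-0.45 -0.61 -0.65] g [0.592 0.349 0.144] [[-2, 16, 94, 75, 86, 10]]
90 -15 150 a [ 0.45 -0.61 -0.65] g [0.552 0.349 0.144] [[-2, 10, 101, 75, 86, -51]]
real	1m34.348s
user	1m30.791s
sys	0m0.270s
```

```bash
python3 - <<'E'
from h import *
p=env.get_state()["tool_pos"];R=toolR()
for n,(l,t,r,b) in (("scene",(135,130,225,220)),("top",(290,180,390,270))):
    im=env.camera(n); s=7
    im=cv2.resize(im[t:b,l:r],None,fx=s,fy=s,interpolation=cv2.INTER_CUBIC)
    for k in(-1,1):
      for z,c in((0,GRN),(-.013,RED),(-.03,YEL),(-.05,CYN)):
        P=p+R.apply([[k*.0425,-.011,z],[k*.0425,.011,z],[k*.057,.011,z],[k*.057,-.011,z]]); draw(P,c,im,n,s,np.array([l,t]))
    cv2.imwrite(f"pics/f2_{n}.png",im)
E
python3 - <<'E'
from h import *
from kin import *
s=env.get_state()
Rd=Ro.from_euler('xyz',[180,0,-30],degrees=True)
print(relR((.55,-.27,.27),Rd))
Rg=toolmat(-120,-25,1);t=Rg.as_matrix()[:,2]; g=np.array([.5015,-.3895,.081])
S=[[-14,24,82,-57,95,21]]
print("down",ik(np.array([.55,-.27,.27]),Rd,[[-30,0,80,0,100,0]])[0].round(1))
for b in(.13,.06,0): print(b,(g+(.045-b)*t).round(4),[x.round(1).tolist() for x in ik(g+(.045-b)*t,Rg,S)])
print("from down:",relR(g+(.045-.13)*t,Rg,(.55,-.27,.27),Rd))
for k in np.linspace(0,1,6):
    rv=(Rd.inv()*Rg).as_rotvec()*k; print(round(k,1),ik(np.array([.55,-.27,.27])*(1-k)+k*(g+(.045-.13)*t),Rd*Ro.from_rotvec(rv),[[-30,0,80,0,100,0],[-14,24,82,-57,95,21]])[0].round(0))
E
```

```text
(array([ 6.86,  5.75, -2.46]), array([ 47.9, -41.1,  74.4]))
down [-29.3   8.5  60.7  -0.  110.8   0.7]
0.13 [ 0.54   -0.3228  0.1169] [[-5.8, 28.8, 73.4, -59.3, 105.8, 22.1]]
0.06 [ 0.5083 -0.3777  0.0873] [[-10.7, 26.9, 79.2, -60.2, 99.8, 23.1]]
0 [ 0.4811 -0.4248  0.062 ] [[-15.2, 26.2, 83.1, -61.5, 94.6, 23.7]]
from down: (array([ 1.77,  5.07, 15.31]), array([-65.,   0.,  -0.]))
0.0 [-29.   9.  61.  -0. 111.   1.]
0.2 [-23.  10.  64. -14. 108.   3.]
0.4 [-17.  12.  67. -26. 106.   7.]
0.6 [-12.  16.  70. -38. 105.  12.]
0.8 [ -8.  21.  72. -49. 105.  17.]
1.0 [ -6.  29.  73. -59. 106.  22.]
```

>>> apply_moves(increments=[1.5,1.2,-1.5,4.8,-4.1,7.4,1,2.5,2,-2.5,9.6,-8.2,14.9,1,3.4,2.9,-2.5,14.4,-12.3,22.3,1,4.3,3.6,-2.5,19.2,-16.4,29.8,1,5,4.2,-2.5,24,-20.5,37.2,1,5.7,4.8,-2.5,28.7,-24.6,44.6,1,6.4,5.3,-2.5,33.5,-28.8,52,1,6.9,5.7,-2.5,38.3,-32.9,59.5,1])

```text
t: 21.2
tool_pos: [0.5508, -0.2686, 0.2694]
eef_rot: [169.6, -6.7, -14.6]
ft_force: [-0.5, -0.8, 0.0]
opening: 1.001
```

Run:
```python
from h import *
s=env.get_state();print(s["t"],s["tool_pos"],s["eef_rot"],s["joint_pos"].round(1).tolist())
print(relR((.55,-.27,.27),Ro.from_euler('xyz',[180,0,-30],degrees=True)))
```

```text
21.2 [ 0.55082358 -0.26861775  0.2693992 ] [169.57201938  -6.72532812 -14.59644302] [-23.7, 0.3, 70.3, -9.4, 101.0, -11.0]
(array([-0.04,  0.16, -0.04]), array([ 9.4, -8.1, 14.7]))
```

Run:
```python
from h import *
Rg=toolmat(-120,-25,1);t=Rg.as_matrix()[:,2]; g=np.array([.5015,-.3895,.081])
print(relR(g+(.045-.13)*t+[0,0,.02],Rg))
```

```text
(array([-1.23,  3.04, 13.97]), array([-55.1, -15.3,   8.4]))
```

>>> apply_moves(increments=[-0.2,0.4,2,-7.9,-2.2,1.2,1,-0.4,0.9,4,-15.8,-4.4,2.4,1,-0.5,1.3,6,-23.6,-6.6,3.6,1,-0.7,1.7,8,-31.5,-8.7,4.8,1,-0.9,2.2,10,-39.4,-10.9,6,1,-1.1,2.6,12,-47.2,-13.1,7.2,1,-1.2,3,14,-55.1,-15.3,8.4,1,-1.2,3,14,-55.1,-15.3,8.4,1])

```text
t: 22.2
tool_pos: [0.5384, -0.3226, 0.1278]
eef_rot: [114.7, 0.7, -29.8]
ft_force: [-0.4, 0.1, -0.3]
opening: 1.0
```

Run:
```python
from h import *
s=env.get_state();print(s["t"],s["tool_pos"],s["eef_rot"],s["joint_pos"].round(1).tolist())
Rg=toolmat(-120,-25,1);t=Rg.as_matrix()[:,2]; g=np.array([.5015,-.3895,.081])
print(relR(g+(.045-.13)*t,Rg))
snap("scene","f3",(120,150,300,320),3.8)
snap("top","f3t",(280,170,400,270),6)
```

```text
22.2 [ 0.53837167 -0.32257753  0.12781929] [114.65836848   0.70629561 -29.79044472] [-5.8, 28.2, 73.3, -59.7, 106.5, 20.6]
(array([ 0.17, -1.02,  0.4 ]), array([0.3, 0.1, 0.7]))
```

```bash
cat > ovg.py <<'E'
from h import *
def ovg(p,R,name,half,zs=(-.03,-.06),extra=(),crops=(("scene",(130,230,220,310)),("top",(320,200,400,270)))):
  for n,(l,t,r,b) in crops:
    im=env.camera(n); s=8
    im=cv2.resize(im[t:b,l:r],None,fx=s,fy=s,interpolation=cv2.INTER_CUBIC)
    for k in(-1,1):
      for z,c in zip(zs,(RED,YEL)):
        P=p+R.apply([[k*half,-.011,z],[k*half,.011,z],[k*(half+.0145),.011,z],[k*(half+.0145),-.011,z]]); draw(P,c,im,n,s,np.array([l,t]))
    for P,c in extra: draw(P,c,im,n,s,np.array([l,t]))
    cv2.imwrite(f"pics/{name}_{n}.png",im)
E
python3 - <<'E'
from ovg import *
Rg=toolmat(-120,-25,1);t=Rg.as_matrix()[:,2]; g=np.array([.5015,-.3895,.081])
x,y=g[:2]
ex=[(circ(x,y,.024,.026),GRN),(circ(x,y,.024,.081),CYN),(circ(x,y,.024,.126),MAG),(R4(x,y,-22,0,0,.06,.06,.026),GRN)]
ovg(g+.045*t,Rg,"f4",.0425,extra=ex)
E
```

```text
(no output)
```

>>> apply_moves(increments=[0.2,-1,0.4,0.3,0.1,0.7,1,0.2,-1,2.4,0.3,0.1,0.7,1,0.2,-1,4.4,0.3,0.1,0.7,1,0.2,-1,6.4,0.3,0.1,0.7,1,0.2,-1,8,0.3,0.1,0.7,1,0.2,-1,8,0.3,0.1,0.7,1])

```text
t: 23.15
tool_pos: [0.5044, -0.386, 0.091]
eef_rot: [115.1, -0.5, -30.3]
ft_force: [0.3, -0.5, -0.1]
opening: 1.0
```

Run:
```python
from h import *
s=env.get_state();print(s["t"],s["tool_pos"],s["eef_rot"],s["ft_force"])
Rg=toolmat(-120,-25,1);t=Rg.as_matrix()[:,2]; g=np.array([.5015,-.3895,.081])
print(relR(g+.045*t,Rg))
snap("scene","f5",(120,190,260,320),5)
snap("top","f5t",(290,170,400,270),6)
```

```text
23.15 [ 0.50443813 -0.3860036   0.09102925] [115.07855681  -0.54201946 -30.28083948] [ 0.25165139 -0.45707845 -0.12013736]
(array([-0.08, -0.71,  5.33]), array([-0.1,  0. , -0.6]))
```

>>> apply_moves(increments=[-0.1,-0.7,1.5,0,0,0,1,-0.1,-0.7,3,0,0,-0.6,1,-0.1,-0.7,4.4,0,0,-0.6,1,-0.1,-0.7,5.3,0,0,-0.6,1,-0.1,-0.7,5.3,0,0,-0.6,1])

```text
t: 23.88
tool_pos: [0.4819, -0.4241, 0.0628]
eef_rot: [115.1, -0.1, -30.0]
ft_force: [0.2, 0.6, 0.4]
opening: 1.0
```

Run:
```python
from h import *
s=env.get_state();print(s["t"],s["tool_pos"],s["eef_rot"],s["ft_force"])
snap("scene","f6",(120,190,260,320),5)
snap("top","f6t",(310,190,390,260),8)
```

```text
23.875 [ 0.48191225 -0.42412131  0.06275293] [ 1.15094295e+02 -5.93799716e-02 -2.99810608e+01] [0.16840672 0.59906589 0.37731631]
```

>>> apply_moves(increments=[0,0,0,0,0,0,0.4,0,0,0,0,0,0,0,0,0,0,0,0,0,-1,0,0,0,0,0,0,-1,0,0,0,0,0,0,-1,0,0,0,0,0,0,-1])

```text
t: 24.72
tool_pos: [0.4831, -0.4235, 0.0636]
eef_rot: [115.1, -0.1, -29.9]
ft_force: [2.4, 1.3, 2.9]
opening: 0.545
```

Run:
```python
from h import *
s=env.get_state();print(s["t"],s["tool_pos"],s["eef_rot"],s["ft_force"],s["opening"])
print((toolR().inv().apply([0,0,1])).round(3))
snap("scene","f7",(120,190,260,320),5)
```

```text
24.725 [ 0.48312122 -0.42354092  0.0635563 ] [115.10079085  -0.14826707 -29.8876526 ] [2.36006842 1.25280062 2.86812176] 0.5446797219953912
[ 0.003  0.906 -0.424]
```

>>> apply_moves(increments=[0,0.9,-0.42,0,0,0,-1,0,1.8,-0.85,0,0,0,-1,0,2.7,-1.3,0,0,0,-1,0,3.6,-1.7,0,0,0,-1,0,3.6,-1.7,0,0,0,-1])

```text
t: 25.4
tool_pos: [0.483, -0.4236, 0.1043]
eef_rot: [115.1, -0.2, -29.9]
ft_force: [0.2, -0.1, -2.5]
opening: 0.547
```

Run:
```python
from h import *
s=env.get_state();print(s["t"],s["tool_pos"],s["eef_rot"],s["ft_force"],s["moment"],s["opening"])
snap("scene","f8",(120,190,260,320),5)
```

```text
25.4 [ 0.48299335 -0.42357313  0.1043128 ] [115.12647135  -0.21660234 -29.93149854] [ 0.20027175 -0.12747716 -2.48513215] [ 0.69400725 -0.44818593  0.00248716] 0.547239506452957
```

```bash
cat > pour.py <<'E'
from h import *
from kin import *
at=np.array([0.003,.906,-.424]); at/=np.linalg.norm(at)
GO=np.array([0,0,-.045])   # grasp point in tool
MT=GO+.043*at              # mouth in tool
def pose(M,az,el,roll):
    R=toolmat(az,el,1,roll); return np.array(M)-R.apply(MT),R
E
python3 - <<'E'
from pour import *
M=[.577,.325,.125]
for az in(-50,-65,-80):
  for el in(-10,-18,-25):
    o=[]
    q=[52,31,75,-69,106,20]
    for roll in(0,-50,-100,-150):
        p,R=pose(M,az,el,roll); s=ik(p,R,[q,[52,31,75,-69,106,20+roll]])
        if not s: o.append(None);continue
        q=s[0]; o.append(q.round(0).astype(int).tolist()); a=R.apply(at)
    print(az,el,a.round(2),p.round(3),o)
E
```

```text
-50 -10 [-0.01  0.71 -0.7 ] [0.606 0.26  0.147] [[53, 34, 81, -76, 97, 27], [53, 29, 86, -75, 97, -22], [53, 26, 88, -76, 97, -75], [52, 26, 84, -76, 98, -128]]
-50 -18 [-0.07  0.78 -0.62] [0.608 0.258 0.138] [[52, 31, 81, -69, 94, 24], [52, 26, 86, -69, 94, -25], [52, 22, 88, -69, 94, -78], [51, 22, 84, -70, 95, -131]]
-50 -25 [-0.12  0.84 -0.53] [0.608 0.258 0.129] [[51, 28, 81, -63, 92, 22], [51, 23, 86, -63, 92, -28], [50, 19, 88, -63, 92, -81], [49, 20, 84, -64, 92, -134]]
-65 -10 [ 0.17  0.69 -0.7 ] [0.588 0.255 0.147] [[51, 44, 67, -71, 110, 26], [51, 39, 72, -70, 110, -23], [51, 35, 74, -71, 111, -75], [50, 35, 71, -72, 111, -128]]
-65 -18 [ 0.14  0.78 -0.62] [0.589 0.253 0.138] [[50, 40, 67, -64, 107, 25], [51, 36, 73, -64, 107, -24], [50, 32, 75, -64, 108, -76], [49, 32, 71, -66, 108, -129]]
-65 -25 [ 0.11  0.84 -0.53] [0.59  0.252 0.129] [[50, 37, 67, -59, 105, 25], [50, 32, 73, -58, 105, -25], [49, 29, 75, -59, 105, -77], [48, 29, 72, -60, 105, -130]]
-80 -10 [ 0.35  0.62 -0.7 ] [0.57  0.255 0.147] [[47, 54, 52, -67, 122, 25], [49, 49, 58, -66, 123, -23], [49, 45, 60, -67, 123, -75], [48, 45, 57, -69, 124, -128]]
-80 -18 [ 0.33  0.71 -0.62] [0.57  0.252 0.138] [[47, 50, 52, -61, 120, 27], [48, 45, 58, -60, 120, -22], [48, 41, 61, -60, 121, -73], [47, 41, 58, -62, 121, -127]]
-80 -25 [ 0.32  0.78 -0.53] [0.57  0.251 0.129] [[47, 47, 53, -55, 117, 27], [48, 42, 59, -54, 117, -21], [47, 38, 62, -55, 118, -72], [46, 38, 60, -56, 118, -126]]
```

```bash
cat >> h.py <<'E'
def rows(poses,grip,p0=None,R0=None,roundto=1):
    s=env.get_state(); p0=s["tool_pos"] if p0 is None else np.array(p0); R0=toolR() if R0 is None else R0
    for p,R in poses:
        d=R0.inv().apply(np.array(p)-p0)*100; w=(R0.inv()*R).as_rotvec(degrees=True)
        print(", ".join(f"{v:.1f}" for v in [*d,*w])+f", {grip},")
E
python3 - <<'E'
from pour import *
s=env.get_state();p0=s["tool_pos"];R0=toolR()
P=[]
for k in range(1,9):
    th=5*k; Z=Ro.from_euler('z',th,degrees=True); p=Z.apply(p0); p[2]=min(.23,p0[2]+.03*k)
    if k<=2: th=1.5*k; Z=Ro.from_euler('z',th,degrees=True); p=Z.apply(p0); p[2]=p0[2]+.045*k
    else:
        th=3+5*(k-2); Z=Ro.from_euler('z',th,degrees=True); p=Z.apply(p0); p[2]=.23 if k>3 else .22
    P.append((p,Z*R0))
rows(P,-1); print(P[-1][0])
print([ik(p,R,[[-14,24,82,-57,95,21]])[0].round(0).tolist() for p,R in P[::3]])
E
```

```text
0.3, 3.4, -3.4, 0.0, 1.4, -0.6, -1,
0.6, 6.7, -6.8, 0.0, 2.7, -1.3, -1,
1.2, 6.8, -13.0, 0.0, 7.2, -3.4, -1,
1.3, 5.3, -18.5, 0.0, 11.8, -5.5, -1,
0.8, 2.9, -23.5, 0.0, 16.3, -7.6, -1,
-0.0, 0.6, -28.6, 0.1, 20.8, -9.8, -1,
-1.4, -1.7, -33.5, 0.1, 25.3, -11.9, -1,
-3.3, -4.0, -38.3, 0.1, 29.9, -14.0, -1,
[ 0.63552412 -0.09219377  0.23      ]
[[-14.0, 21.0, 81.0, -62.0, 98.0, 17.0], [-2.0, 17.0, 76.0, -63.0, 102.0, 10.0], [13.0, 17.0, 76.0, -63.0, 102.0, 10.0]]
```

>>> apply_moves(increments=[0.3,3.4,-3.4,0.0,1.4,-0.6,-1,0.6,6.7,-6.8,0.0,2.7,-1.3,-1,1.2,6.8,-12,0.0,7.2,-3.4,-1,1.3,5.3,-17.5,0.0,11.8,-5.5,-1,0.8,2.9,-23,0.0,16.3,-7.6,-1,0,0.6,-28.4,0.1,20.8,-9.8,-1,-1.4,-1.7,-33.5,0.1,25.3,-11.9,-1,-3.3,-4.0,-38.3,0.1,29.9,-14.0,-1])

```text
t: 26.45
tool_pos: [0.6356, -0.0896, 0.2284]
eef_rot: [115.1, -0.1, 3.3]
ft_force: [0.6, -1.0, -2.4]
opening: 0.541
```

Run:
```python
from pour import *
s=env.get_state();p0=s["tool_pos"];R0=toolR(); print(p0,s["eef_rot"],s["joint_pos"].round(1),s["ft_force"],s["opening"])
p1,R1=pose([.575,.295,.22],-65,-18,0)
P=[]
from scipy.spatial.transform import Slerp
sl=Slerp([0,1],Ro.concatenate([R0,R1]))
for k in np.linspace(0,1,8)[1:]: P.append((p0+(p1-p0)*k,sl(k)))
rows(P,-1); print(p1)
print([ik(p,R,[s["joint_pos"]])[0].round(0).tolist() for p,R in P[::3]])
snap("scene","g1",(200,40,400,240),3.5)
```

```text
[ 0.63560751 -0.08960877  0.22839612] [ 1.15146148e+02 -5.81928522e-02  3.26256173e+00] [ 18.2  17.   76.5 -63.4 101.9   9.7] [ 0.59001151 -0.97959059 -2.42095648] 0.5413734257186031
-0.3, -2.9, -4.0, -1.0, 2.9, -1.2, -1,
-0.6, -5.8, -8.1, -2.0, 5.8, -2.3, -1,
-0.9, -8.8, -12.1, -3.0, 8.7, -3.5, -1,
-1.2, -11.7, -16.2, -4.0, 11.5, -4.6, -1,
-1.5, -14.6, -20.2, -5.0, 14.4, -5.8, -1,
-1.8, -17.5, -24.2, -6.0, 17.3, -6.9, -1,
-2.1, -20.4, -28.3, -7.0, 20.2, -8.1, -1,
[0.59520974 0.25135493 0.16342223]
[[23.0, 17.0, 78.0, -64.0, 103.0, 12.0], [37.0, 22.0, 77.0, -65.0, 106.0, 17.0], [49.0, 31.0, 70.0, -67.0, 109.0, 19.0]]
```

>>> apply_moves(increments=[-0.3,-2.4,-4.3,-1.0,2.9,-1.2,-1,-0.6,-4.8,-8.7,-2.0,5.8,-2.3,-1,-0.9,-7,-13,-3.0,8.7,-3.5,-1,-1.2,-9.2,-17.4,-4.0,11.5,-4.6,-1,-1.5,-11.4,-21.8,-5.0,14.4,-5.8,-1,-1.8,-13.6,-26,-6.0,17.3,-6.9,-1,-2.1,-15.9,-30.4,-7.0,20.2,-8.1,-1,-2.1,-15.9,-30.4,-7.0,20.2,-8.1,-1])

```text
t: 27.5
tool_pos: [0.5948, 0.2529, 0.2123]
eef_rot: [108.0, 0.2, 25.1]
ft_force: [0.2, -0.1, -3.0]
opening: 0.548
```

Run:
```python
from pour import *
s=env.get_state();p0=s["tool_pos"];R0=toolR(); print(p0,s["eef_rot"],s["joint_pos"].round(1),s["ft_force"],s["opening"])
a=R0.apply(at); print("a",a.round(3),"mouth",(p0+R0.apply(MT)).round(3))
P=[]
for k in range(1,9):
    z=.27-.012*k; P.append(pose([.575,.295,z],-65,-18,-10*k))
rows(P,-1)
q=s["joint_pos"]
for p,R in P: q=ik(p,R,[q])[0]; print(q.round(0).tolist(),R.apply(at).round(2))
snap("scene","g2",(230,20,430,220),3.5)
```

```text
[0.59478175 0.25285555 0.21227857] [108.00890683   0.15533297  25.12177431] [ 48.9  28.4  68.2 -68.  110.3  14.2] [ 0.21581097 -0.08789647 -3.0315293 ] 0.5478941691479343
a [-0.047  0.114  0.992] mouth [0.575 0.297 0.269]
-0.7, -0.9, 0.5, -0.0, -0.1, -9.8, -1,
-1.4, -1.9, 0.9, 0.0, -0.1, -19.8, -1,
-2.0, -2.7, 1.2, 0.0, -0.1, -29.8, -1,
-2.5, -3.5, 1.6, 0.0, -0.1, -39.8, -1,
-3.0, -4.2, 2.0, 0.0, -0.1, -49.8, -1,
-3.4, -4.7, 2.3, 0.0, -0.1, -59.8, -1,
-3.7, -5.3, 2.7, 0.0, -0.1, -69.8, -1,
-3.8, -5.8, 3.1, 0.0, -0.1, -79.8, -1,
[49.0, 28.0, 70.0, -68.0, 110.0, 6.0] [0.09 0.18 0.98]
[49.0, 27.0, 72.0, -67.0, 110.0, -3.0] [0.22 0.26 0.94]
[49.0, 27.0, 73.0, -67.0, 109.0, -12.0] [0.34 0.34 0.88]
[49.0, 27.0, 74.0, -66.0, 109.0, -21.0] [0.45 0.42 0.79]
[49.0, 26.0, 76.0, -66.0, 109.0, -30.0] [0.54 0.5  0.68]
[49.0, 26.0, 77.0, -66.0, 108.0, -39.0] [0.6  0.57 0.56]
[49.0, 26.0, 77.0, -66.0, 108.0, -49.0] [0.64 0.64 0.42]
[49.0, 26.0, 78.0, -65.0, 108.0, -58.0] [0.66 0.7  0.28]
```

Run:
```python
from pour import *
P=[]
for ph,z in zip((-9,-19,-29,-39,-49,-59,-69,-78),(.265,.26,.25,.24,.23,.22,.21,.205)):
    P.append(pose([.575,.30,z],-65,-18,ph))
rows(P,-1)
```

```text
-0.4, -0.5, -0.3, -0.0, 0.1, -8.9, -1,
-1.1, -0.8, -0.2, -0.0, 0.1, -18.9, -1,
-1.7, -1.5, 0.1, -0.0, 0.1, -28.9, -1,
-2.2, -2.1, 0.5, -0.0, 0.1, -38.9, -1,
-2.7, -2.6, 0.8, -0.0, 0.1, -48.9, -1,
-3.1, -3.0, 1.1, -0.0, 0.1, -58.9, -1,
-3.4, -3.3, 1.4, -0.0, 0.1, -68.9, -1,
-3.6, -3.2, 1.5, -0.0, 0.1, -77.9, -1,
```

>>> apply_moves(increments=[-0.4,-0.5,-0.3,0,0,-8.9,-1,-1.1,-0.8,-0.2,0,0,-18.9,-1,-1.7,-1.5,0.1,0,0,-28.9,-1,-2.2,-2.1,0.5,0,0,-38.9,-1,-2.7,-2.6,0.8,0,0,-48.9,-1,-3.1,-3.0,1.1,0,0,-58,-1,-3.4,-3.3,1.4,0,0,-66,-1,-3.6,-3.2,1.5,0,0,-72,-1])

```text
t: 28.55
tool_pos: [0.5653, 0.2286, 0.1788]
eef_rot: [136.9, 64.9, 68.7]
ft_force: [0.4, 0.1, -2.0]
opening: 0.548
```

Run:
```python
from pour import *
s=env.get_state();p0=s["tool_pos"];R0=toolR(); print(p0,s["joint_pos"].round(1),s["ft_force"],s["opening"])
a=R0.apply(at); print("a",a.round(3),"mouth",(p0+R0.apply(MT)).round(3),"base",(p0+R0.apply(MT)-.12*a).round(3))
P=[]
for ph,z in zip((-76,-81,-86,-91,-96,-101,-106,-110),(.198,.19,.183,.176,.168,.16,.152,.145)):
    P.append(pose([.575,.302,z],-65,-18,ph)); b=P[-1][0]+P[-1][1].apply(MT-.12*at); print(ph,P[-1][1].apply(at).round(2),b.round(3))
rows(P,-1)
snap("scene","g3",(230,20,430,220),3.5)
```

```text
[0.56530656 0.22863586 0.17883962] [ 49.3  24.9  76.3 -66.2 109.2 -53. ] [ 0.399707    0.05122086 -1.98161185] 0.5475446139717064
a [0.651 0.65  0.391] mouth [0.575 0.295 0.21 ] base [0.497 0.217 0.163]
-76 [0.66 0.68 0.34] [0.496 0.221 0.158]
-81 [0.66 0.7  0.26] [0.496 0.217 0.158]
-86 [0.66 0.73 0.19] [0.496 0.214 0.16 ]
-91 [0.65 0.75 0.11] [0.497 0.212 0.162]
-96 [0.63 0.77 0.04] [0.499 0.209 0.163]
-101 [ 0.61  0.79 -0.04] [0.502 0.207 0.164]
-106 [ 0.58  0.8  -0.11] [0.505 0.206 0.165]
-110 [ 0.56  0.81 -0.17] [0.508 0.205 0.165]
1.0, -0.1, -0.2, -0.3, 0.1, -3.8, -1,
1.4, -0.3, 0.0, -0.3, 0.0, -8.8, -1,
1.7, -0.5, 0.3, -0.3, 0.0, -13.8, -1,
2.0, -0.6, 0.5, -0.3, 0.0, -18.8, -1,
2.5, -0.7, 0.7, -0.3, 0.0, -23.8, -1,
2.9, -0.8, 1.0, -0.3, -0.0, -28.8, -1,
3.3, -0.8, 1.2, -0.3, -0.0, -33.8, -1,
3.7, -0.9, 1.4, -0.3, -0.0, -37.8, -1,
```

Run:
```python
from pour import *
p0=env.get_state()["tool_pos"];R0=toolR()
m=p0+R0.apply(MT);b=p0+R0.apply(MT-.12*at)
print((proj("scene",[m,b,[.572,.321,.005],[.647,.386,.06]])-[230,20])*3.5, (proj("top",[m,b,[.572,.321,.005]])-[80,150])*5)
snap("top","g3t",(80,150,220,270),5)
```

```text
[[427.48205964 214.48132041]
 [288.64739369 286.02263827]
 [407.23102391 403.88665933]
 [525.08633994 340.02540913]] [[207.40944553 282.96201909]
 [365.88359528 430.47489032]
 [286.51169768 331.69432427]]
```

Run:
```python
from pour import *
P=[]
for i,(ph,z) in enumerate(zip((-77,-82,-87,-91,-95,-98,-101,-103),(.203,.195,.186,.178,.17,.162,.155,.15))):
    P.append(pose([.575-.002*(i+1),.298,z],-65,-18,ph))
rows(P,-1); print(P[-1][1].apply(at))
```

```text
0.4, -0.3, -0.1, -0.3, 0.0, -5.1, -1,
0.7, -0.7, 0.1, -0.3, 0.0, -10.1, -1,
1.2, -1.1, 0.3, -0.3, 0.0, -15.1, -1,
1.6, -1.4, 0.5, -0.3, 0.0, -19.1, -1,
2.1, -1.7, 0.6, -0.3, -0.0, -23.1, -1,
2.6, -2.0, 0.8, -0.3, -0.0, -26.1, -1,
3.0, -2.3, 1.0, -0.3, -0.0, -29.1, -1,
3.3, -2.6, 1.0, -0.3, -0.0, -31.1, -1,
[ 0.60185331  0.79591051 -0.06556718]
```

>>> apply_moves(increments=[0.4,-0.3,-0.1,-0.3,0,-5.1,-1,0.7,-0.7,0.1,-0.3,0,-10.1,-1,1.2,-1.1,0.3,-0.3,0,-15.1,-1,1.6,-1.4,0.5,-0.3,0,-19.1,-1,2.1,-1.7,0.6,-0.3,0,-23.1,-1,2.6,-2.0,0.8,-0.3,0,-26.1,-1,3.0,-2.3,1.0,-0.3,0,-28.5,-1,3.3,-2.6,1.0,-0.3,0,-30,-1])

```text
t: 29.65
tool_pos: [0.5508, 0.2263, 0.1385]
eef_rot: [-147.6, 68.5, 149.4]
ft_force: [1.3, -0.2, -3.1]
opening: 0.545
```

Run:
```python
from pour import *
s=env.get_state();p0=s["tool_pos"];R0=toolR(); print(p0,s["joint_pos"].round(1),s["ft_force"],s["opening"])
a=R0.apply(at); print("a",a.round(3),"mouth",(p0+R0.apply(MT)).round(3),"base",(p0+R0.apply(MT)-.12*a).round(3))
P=[]
for i,(ph,z) in enumerate(zip((-104,-106,-108,-111,-114,-118,-122,-126),(.147,.143,.138,.133,.128,.125,.122,.12))):
    P.append(pose([.56,.298,z],-65,-18,ph)); b=P[-1][0]+P[-1][1].apply(MT-.12*at); print(ph,P[-1][1].apply(at).round(2),b.round(3))
rows(P,-1)
snap("top","g4t",(80,150,220,270),5)
```

```text
[0.55084982 0.22631208 0.13845413] [ 50.2  25.5  80.  -64.8 107.8 -78.3] [ 1.30086889 -0.21629863 -3.06281141] 0.5446941908924801
a [ 0.606  0.794 -0.049] mouth [0.559 0.299 0.15 ] base [0.486 0.204 0.156]
-104 [ 0.6   0.8  -0.08] [0.488 0.202 0.157]
-106 [ 0.58  0.8  -0.11] [0.49  0.202 0.156]
-108 [ 0.57  0.81 -0.14] [0.491 0.201 0.155]
-111 [ 0.55  0.81 -0.18] [0.494 0.2   0.155]
-114 [ 0.53  0.82 -0.22] [0.496 0.2   0.155]
-118 [ 0.5   0.82 -0.28] [0.5   0.199 0.158]
-122 [ 0.46  0.82 -0.33] [0.505 0.199 0.161]
-126 [ 0.42  0.82 -0.38] [0.509 0.199 0.165]
0.1, 0.1, 0.2, 0.1, 0.0, -2.1, -1,
0.3, 0.2, 0.4, 0.1, 0.0, -4.1, -1,
0.7, 0.3, 0.5, 0.1, 0.0, -6.1, -1,
0.9, 0.4, 0.7, 0.1, 0.0, -9.1, -1,
1.2, 0.6, 0.8, 0.1, 0.0, -12.1, -1,
1.2, 0.7, 0.9, 0.1, 0.0, -16.1, -1,
1.2, 0.8, 1.0, 0.1, 0.0, -20.1, -1,
1.2, 1.0, 1.1, 0.1, 0.0, -24.1, -1,
```

Run:
```python
from pour import *
P=[]
for i,(ph,z) in enumerate(zip((-104,-106,-108,-111,-114,-118,-122,-126),(.149,.147,.144,.14,.136,.132,.128,.125))):
    P.append(pose([.562,.30+.0015*(i+1),z],-65,-18,ph))
rows(P,-1)
```

```text
-0.2, 0.4, -0.0, 0.1, 0.0, -1.9, -1,
-0.1, 0.5, -0.1, 0.1, 0.0, -3.9, -1,
0.1, 0.7, -0.1, 0.1, 0.0, -5.9, -1,
0.3, 0.9, -0.1, 0.1, 0.0, -8.9, -1,
0.5, 1.0, -0.1, 0.1, 0.0, -11.9, -1,
0.6, 1.3, -0.1, 0.1, 0.0, -15.9, -1,
0.8, 1.5, -0.1, 0.1, 0.0, -19.9, -1,
0.8, 1.7, -0.2, 0.1, 0.0, -23.9, -1,
```

>>> apply_moves(increments=[-0.2,0.4,0,0,0,-1.9,-1,-0.1,0.5,-0.1,0,0,-3.9,-1,0.1,0.7,-0.1,0,0,-5.9,-1,0.3,0.9,-0.1,0,0,-8.9,-1,0.5,1.0,-0.1,0,0,-11.9,-1,0.6,1.3,-0.1,0,0,-15.9,-1,0.8,1.5,-0.1,0,0,-19.9,-1,0.8,1.7,-0.2,0,0,-23.9,-1])

```text
t: 30.7
tool_pos: [0.5619, 0.2381, 0.128]
eef_rot: [-118.9, 50.3, -177.9]
ft_force: [-0.9, 0.3, -2.9]
opening: 0.544
```

Run:
```python
from pour import *
s=env.get_state();p0=s["tool_pos"];R0=toolR(); print(p0,s["joint_pos"].round(1),s["ft_force"],s["opening"])
a=R0.apply(at); print("a",a.round(3),"mouth",(p0+R0.apply(MT)).round(3),"base",(p0+R0.apply(MT)-.12*a).round(3))
P=[]
for i,(ph,z) in enumerate(zip((-131,-136,-141,-146,-151,-156,-160,-160),(.125,)*8)):
    P.append(pose([.562,.312,z],-65,-18+i,ph))
rows(P,-1)
q=s["joint_pos"]
for p,R in P[::3]+P[-1:]: q=ik(p,R,[q])[0]; print(q.round(0).tolist(),R.apply(at).round(2))
snap("top","g5t",(80,150,220,270),5)
```

```text
[0.56190989 0.23813653 0.12797322] [  50.2   28.4   77.3  -64.7  107.7 -102.3] [-0.86550848  0.3437956  -2.90857803] 0.5443839427030683
a [ 0.42   0.825 -0.378] mouth [0.562 0.312 0.126] base [0.511 0.213 0.171]
-0.3, 0.0, 0.1, 0.1, 0.1, -4.9, -1,
-0.7, 0.0, 0.0, 0.8, -0.7, -10.0, -1,
-1.1, 0.0, -0.1, 1.5, -1.4, -15.0, -1,
-1.5, 0.1, -0.1, 2.3, -2.0, -19.9, -1,
-1.9, 0.1, -0.2, 3.1, -2.6, -24.9, -1,
-2.3, 0.2, -0.3, 4.0, -3.1, -29.9, -1,
-2.6, 0.3, -0.4, 5.0, -3.6, -33.9, -1,
-2.7, 0.3, -0.4, 5.8, -4.2, -33.9, -1,
[50.0, 29.0, 77.0, -65.0, 108.0, -108.0] [ 0.37  0.82 -0.44]
[50.0, 30.0, 75.0, -68.0, 109.0, -123.0] [ 0.2   0.76 -0.62]
[50.0, 32.0, 74.0, -70.0, 110.0, -138.0] [ 0.03  0.67 -0.75]
[50.0, 33.0, 74.0, -71.0, 110.0, -138.0] [ 0.03  0.65 -0.76]
```

>>> apply_moves(increments=[-0.3,0,0.1,0.1,0.1,-4.9,-1,-0.7,0,0,0.8,-0.7,-10,-1,-1.1,0,-0.1,1.5,-1.4,-15,-1,-1.5,0.1,-0.1,2.3,-2,-19.9,-1,-1.9,0.1,-0.2,3.1,-2.6,-24.9,-1,-2.3,0.2,-0.3,4,-3.1,-29.9,-1,-2.6,0.3,-0.4,5,-3.6,-33.9,-1,-2.7,0.3,-0.4,5.8,-4.2,-33.9,-1])

```text
t: 31.75
tool_pos: [0.5796, 0.2438, 0.1493]
eef_rot: [-101.6, 19.9, -159.0]
ft_force: [0.1, -0.4, -1.0]
opening: 0.544
```

Run:
```python
from pour import *
s=env.get_state();p0=s["tool_pos"];R0=toolR(); print(p0,s["joint_pos"].round(1),s["ft_force"],s["opening"])
a=R0.apply(at); print("a",a.round(3),"mouth",(p0+R0.apply(MT)).round(3),"base",(p0+R0.apply(MT)-.12*a).round(3))
snap("top","g6t",(80,150,220,270),5)
snap("scene","g6",(260,60,400,200),5)
```

```text
[0.57962203 0.24383078 0.1492643 ] [  50.2   32.9   73.7  -71.3  110.2 -137.3] [ 0.08900895 -0.40770866 -1.01014009] 0.5442291748860241
a [ 0.039  0.655 -0.755] mouth [0.563 0.312 0.125] base [0.558 0.233 0.216]
```

>>> apply_moves(increments=[0,0,0,0,0,0,-1,0,0,0,0,0,0,-1,0,0,0,0,0,0,-1,0,0,0,0,0,0,-1])

```text
t: 32.35
tool_pos: [0.5796, 0.2437, 0.149]
eef_rot: [-101.7, 19.9, -159.0]
ft_force: [0.5, -0.5, -1.9]
opening: 0.541
```

Run:
```python
from pour import *
s=env.get_state();print(s["ft_force"])
snap("top","g7t",(80,150,220,270),5)
snap("scene","g7",(260,60,400,200),5)
```

```text
[ 0.48618887 -0.51882908 -1.92292978]
```

Run:
```python
from pour import *
for u,v in((398,322),(440,315),(460,310),(500,325),(515,335)):
    p=onz("scene",(260+u/5,60+v/5),.017); print(p.round(3),((proj("top",p)-[80,150])*5).round())
for u,v in((225,318),(205,345),(232,352),(200,310)):
    print(onz("top",(80+u/5,150+v/5),.017).round(3), onz("top",(80+u/5,150+v/5),.13).round(3))
snap("scene","g8",(325,95,385,145),12)
snap("top","g8t",(105,180,165,250),9)
```

```text
[0.536 0.346 0.017] [[240. 384.]]
[0.556 0.366 0.017] [[212. 354.]]
[0.565 0.377 0.017] [[196. 340.]]
[0.593 0.375 0.017] [[201. 298.]]
[0.605 0.37  0.017] [[209. 280.]]
[0.579 0.358 0.017] [0.566 0.315 0.13 ]
[0.562 0.37  0.017] [0.549 0.326 0.13 ]
[0.557 0.352 0.017] [0.545 0.31  0.13 ]
[0.585 0.375 0.017] [0.57 0.33 0.13]
```

Run:
```python
from pour import *
R0=toolR(); print((R0.inv().apply([0,0,.12])*100).round(2),(R0.inv().apply([0,-.04,.12])*100).round(2))
```

```text
[ -4.07 -11.05  -2.28] [ -2.73 -12.29   1.28]
```

>>> apply_moves(increments=[-1.4,-3.7,-0.8,0,0,0,-1,-2.7,-7.4,-1.5,0,0,0,-1,-4.1,-11,-2.3,0,0,0,-1,-4.1,-11,-2.3,0,0,0,-1])

```text
t: 33.05
tool_pos: [0.5801, 0.2444, 0.273]
eef_rot: [-101.8, 20.3, -159.1]
ft_force: [0.6, 0.0, -1.5]
opening: 0.545
```

Run:
```python
from pour import *
s=env.get_state();print(s["ft_force"],s["tool_pos"],s["joint_pos"].round(1))
snap("scene","g9",(300,30,400,150),6)
snap("top","g9t",(80,160,180,250),7)
```

```text
[ 0.5791446   0.047742   -1.50325029] [0.58011093 0.24438883 0.27301201] [  50.2   26.    69.4  -75.4  113.3 -148.4]
```

Run:
```python
from pour import *
s=env.get_state();p0=s["tool_pos"];R0=toolR();q=s["joint_pos"]
P=[]
for i,ph in enumerate((-152,-142,-132,-122,-112,-102,-92,-82)):
    P.append(pose([.57,.305,.255+.008*i],-65,-14,ph))
rows(P,-1)
for p,R in P: 
    q=ik(p,R,[q])[0]; print(q.round(0).tolist(),(p+R.apply(MT-.12*at)).round(3))
for az in(-95,-105,-115,-125):
    Rg=toolmat(az,-25,1); t=Rg.apply([0,0,1]); 
    for dz in(.12,.0):
        g=np.array([.4486,-.248,.0797+dz]); print(az,dz,[x.round(0).tolist() for x in ik(g+.045*t,Rg,[[-14,24,82,-57,95,21],[10,24,82,-57,95,21]])])
```

```text
-0.1, -0.7, 0.9, -2.7, 1.2, 7.8, -1,
0.3, -1.3, 0.7, -2.6, 1.5, 17.8, -1,
0.6, -1.8, 0.6, -2.5, 1.7, 27.8, -1,
0.9, -2.1, 0.4, -2.4, 1.9, 37.8, -1,
1.1, -2.4, 0.2, -2.2, 2.1, 47.8, -1,
1.3, -2.6, 0.0, -2.0, 2.4, 57.8, -1,
1.3, -2.7, -0.2, -1.9, 2.6, 67.8, -1,
1.3, -2.8, -0.4, -1.7, 2.8, 77.8, -1,
[49.0, 24.0, 70.0, -73.0, 112.0, -142.0] [0.555 0.218 0.336]
[49.0, 23.0, 71.0, -73.0, 113.0, -132.0] [0.539 0.213 0.334]
[50.0, 23.0, 71.0, -73.0, 113.0, -122.0] [0.525 0.21  0.33 ]
[50.0, 22.0, 72.0, -73.0, 113.0, -112.0] [0.513 0.209 0.323]
[50.0, 22.0, 72.0, -73.0, 113.0, -102.0] [0.504 0.209 0.315]
[50.0, 21.0, 72.0, -73.0, 114.0, -92.0] [0.497 0.21  0.305]
[50.0, 21.0, 72.0, -73.0, 114.0, -82.0] [0.493 0.213 0.295]
[51.0, 21.0, 72.0, -73.0, 114.0, -72.0] [0.492 0.218 0.284]
-95 0.12 [[1.0, -9.0, 109.0, -64.0, 91.0, 11.0]]
-95 0.0 [[1.0, 0.0, 113.0, -65.0, 85.0, 24.0]]
-105 0.12 [[-0.0, -1.0, 102.0, -62.0, 99.0, 16.0]]
-105 0.0 [[-0.0, 8.0, 106.0, -61.0, 92.0, 27.0]]
-115 0.12 [[-2.0, 6.0, 94.0, -60.0, 106.0, 20.0]]
-115 0.0 [[-2.0, 14.0, 98.0, -58.0, 99.0, 30.0]]
-125 0.12 [[-4.0, 12.0, 87.0, -58.0, 113.0, 23.0]]
-125 0.0 [[-4.0, 20.0, 91.0, -54.0, 106.0, 33.0]]
```

>>> apply_moves(increments=[0,-0.7,0.9,-2.7,1.2,7.8,-1,0.3,-1.3,0.7,-2.6,1.5,17.8,-1,0.6,-1.8,0.6,-2.5,1.7,27.8,-1,0.9,-2.1,0.4,-2.4,1.9,37.8,-1,1.1,-2.4,0.2,-2.2,2.1,47.8,-1,1.3,-2.6,0,-2,2.4,57.8,-1,1.3,-2.7,-0.2,-1.9,2.6,67.8,-1,1.3,-2.8,-0.4,-1.7,2.8,77.8,-1])

```text
t: 34.15
tool_pos: [0.5599, 0.2346, 0.2881]
eef_rot: [150.3, 73.9, 84.2]
ft_force: [0.4, 0.4, -1.1]
opening: 0.545
```

Run:
```python
from pour import *
s=env.get_state();p0=s["tool_pos"];R0=toolR();q=s["joint_pos"]; print(q.round(1),s["ft_force"],s["opening"])
P=[]
for i,ph in enumerate((-76,-66,-56,-46,-36,-26,-16,-7)):
    k=(i+1)/8
    P.append(pose([.57+.005*k,.305-.04*k,.315],-65-3*k,-14-8*k,ph))
rows(P,-1)
for p,R in P[::2]: 
    q=ik(p,R,[q])[0]; print(q.round(0).tolist(),(p+R.apply(MT-.12*at)).round(3))
snap("top","h1t",(80,160,180,250),7)
```

```text
[ 50.6  21.6  71.6 -73.2 113.9 -71.9] [ 0.40036563  0.4229685  -1.07932953] 0.5450091625370347
-0.2, -0.0, 0.3, 0.5, 1.0, 5.9, -1,
0.4, -0.1, 0.7, 1.2, 1.8, 16.0, -1,
1.0, -0.1, 1.1, 2.1, 2.5, 26.1, -1,
1.6, 0.1, 1.5, 3.1, 3.1, 36.2, -1,
2.0, 0.4, 1.8, 4.2, 3.5, 46.3, -1,
2.4, 0.7, 2.2, 5.5, 3.8, 56.4, -1,
2.7, 1.1, 2.6, 6.9, 3.9, 66.5, -1,
2.9, 1.5, 3.0, 8.3, 3.9, 75.6, -1,
[50.0, 21.0, 71.0, -72.0, 114.0, -66.0] [0.492 0.217 0.277]
[49.0, 21.0, 71.0, -70.0, 113.0, -45.0] [0.502 0.225 0.242]
[48.0, 22.0, 70.0, -68.0, 113.0, -25.0] [0.522 0.237 0.216]
[47.0, 23.0, 69.0, -66.0, 112.0, -5.0] [0.55  0.249 0.199]
```

>>> apply_moves(increments=[-0.2,0,0.3,0.5,1,5.9,-1,0.4,-0.1,0.7,1.2,1.8,16,-1,1,-0.1,1.1,2.1,2.5,26.1,-1,1.6,0.1,1.5,3.1,3.1,36.2,-1,2,0.4,1.8,4.2,3.5,46.3,-1,2.4,0.7,2.2,5.5,3.8,56.4,-1,2.7,1.1,2.6,6.9,3.9,66.5,-1,2.9,1.5,3,8.3,3.9,75.6,-1])

```text
t: 35.2
tool_pos: [0.5868, 0.2219, 0.2551]
eef_rot: [112.2, 6.7, 24.7]
ft_force: [0.7, 0.4, -0.7]
opening: 0.547
```

```bash
cat > arc.py <<'E'
from pour import *
from scipy.spatial.transform import Slerp
def arc(p0,R0,p1,R1,n):
    """polar interpolation about base"""
    f=lambda p:(np.hypot(p[0],p[1]),np.arctan2(p[1],p[0]),p[2])
    a,b=np.array(f(p0)),np.array(f(p1)); sl=Slerp([0,1],Ro.concatenate([R0,R1])); P=[]
    for k in np.linspace(0,1,n+1)[1:]:
        c=a+(b-a)*k; P.append((np.array([c[0]*np.cos(c[1]),c[0]*np.sin(c[1]),c[2]]),sl(k)))
    return P
E
python3 - <<'E'
from arc import *
s=env.get_state();p0=s["tool_pos"];R0=toolR();q=s["joint_pos"]; print(p0,q.round(1),s["ft_force"],s["opening"])
Rg=toolmat(-100,-25,1); t=Rg.apply([0,0,1]); p1=np.array([.4486,-.248,.0797+.12])+.045*t
P=arc(p0,R0,p1,Rg,12); print(p1, max(np.linalg.norm(np.diff([p for p,_ in P],axis=0),axis=1)))
for i,(p,R) in enumerate(P):
    z=min(.26+0*i,p[2]+.06) if i<9 else p[2]; P[i]=(np.array([p[0],p[1],z]),R)
rows(P[:8],-1); print()
rows(P[8:],-1,P[7][0],P[7][1])
for p,R in P[::3]+P[-1:]: q=ik(p,R,[q])[0]; print(p.round(3),q.round(0).tolist())
snap("top","h2t",(80,160,180,250),7)
E
```

```text
[0.58677083 0.221868   0.25506784] [ 46.5  23.5  67.7 -65.6 112.2   3.6] [ 0.67713505  0.40031156 -0.74055092] 0.5467102962491062
[ 0.44151796 -0.28816425  0.18068218] 0.049242419563304204
-1.4, 2.1, 4.3, 0.4, -2.4, 1.6, -1,
-3.1, 3.6, 8.6, 0.8, -4.9, 3.3, -1,
-5.1, 5.1, 12.7, 1.2, -7.3, 4.9, -1,
-7.5, 6.4, 16.7, 1.6, -9.7, 6.6, -1,
-10.1, 7.5, 20.4, 2.0, -12.1, 8.2, -1,
-13.0, 8.6, 23.8, 2.4, -14.6, 9.9, -1,
-16.1, 9.5, 27.0, 2.8, -17.0, 11.5, -1,
-19.5, 10.3, 29.9, 3.2, -19.4, 13.2, -1,

-2.2, 1.4, 3.6, 0.4, -2.4, 1.6, -1,
-4.4, -3.3, 9.6, 0.8, -4.9, 3.3, -1,
-7.1, -2.6, 12.9, 1.2, -7.3, 4.9, -1,
-10.0, -2.0, 16.0, 1.6, -9.7, 6.6, -1,
[0.594 0.173 0.26 ] [43.0, 21.0, 71.0, -66.0, 111.0, 4.0]
[0.593 0.029 0.26 ] [31.0, 13.0, 80.0, -65.0, 107.0, 6.0]
[ 0.559 -0.106  0.26 ] [20.0, 5.0, 88.0, -65.0, 104.0, 6.0]
[ 0.496 -0.223  0.193] [8.0, -0.0, 100.0, -64.0, 97.0, 13.0]
[ 0.442 -0.288  0.181] [0.0, -5.0, 105.0, -64.0, 95.0, 14.0]
```

>>> apply_moves(increments=[-1.4,2.1,4.3,0.4,-2.4,1.6,-1,-3.1,3.6,8.6,0.8,-4.9,3.3,-1,-5.1,5.1,12.7,1.2,-7.3,4.9,-1,-7.5,6.4,16.7,1.6,-9.7,6.6,-1,-10.1,7.5,20.4,2,-12.1,8.2,-1,-13,8.6,23.8,2.4,-14.6,9.9,-1,-16.1,9.5,27,2.8,-17,11.5,-1,-19.5,10.3,29.9,3.2,-19.4,13.2,-1])

```text
t: 36.25
tool_pos: [0.5402, -0.148, 0.2609]
eef_rot: [113.7, 2.3, 1.7]
ft_force: [-0.5, -0.3, -1.9]
opening: 0.547
```

Run:
```python
from arc import *
s=env.get_state();p0=s["tool_pos"];R0=toolR();q=s["joint_pos"]; print(p0,q.round(1),s["ft_force"],s["opening"])
Rg=toolmat(-100,-25,1); t=Rg.apply([0,0,1]); p1=np.array([.4486,-.248,.0797+.12])+.045*t
P=arc(p0,R0,p1,Rg,5); rows(P,-1)
for c in("top","scene"):
    env.camera(c)
    for qn in("cap","adapter0"):
        L=env.landmark_of(c,qn); print(c,qn,[(np.round(d["pixel"],1).tolist(),round(d["score"],2)) for d in L[:3]])
snap("top","h3t",(240,180,350,290),5.5); snap("scene","h3",(170,170,300,300),5)
```

```text
[ 0.54019677 -0.14798742  0.26085012] [ 15.6   2.   90.7 -65.  102.5   6. ] [-0.47023025 -0.34533718 -1.87384018] 0.5469868358215394
-1.7, -0.3, 3.5, 0.3, -1.9, 1.4, -1,
-3.5, -0.7, 6.8, 0.6, -3.9, 2.8, -1,
-5.5, -1.1, 10.0, 0.9, -5.8, 4.2, -1,
-7.7, -1.6, 13.1, 1.2, -7.7, 5.6, -1,
-9.9, -2.2, 16.0, 1.6, -9.7, 6.9, -1,
top cap [([305.9, 222.3], 0.56)]
top adapter0 [([277.5, 274.2], 0.6)]
scene cap [([238.0, 259.3], 0.7), ([303.4, 122.7], 0.41)]
scene adapter0 [([210.0, 209.1], 0.71)]
```

>>> apply_moves(increments=[-1.7,-0.3,3.5,0.3,-1.9,1.4,-1,-3.5,-0.7,6.8,0.6,-3.9,2.8,-1,-5.5,-1.1,10,0.9,-5.8,4.2,-1,-7.7,-1.6,13.1,1.2,-7.7,5.6,-1,-9.9,-2.2,16,1.6,-9.7,6.9,-1,-9.9,-2.2,16,1.6,-9.7,6.9,-1])

```text
t: 37.4
tool_pos: [0.4422, -0.2876, 0.18]
eef_rot: [115.1, -0.1, -10.1]
ft_force: [0.2, 1.1, -1.7]
opening: 0.545
```

Run:
```python
from arc import *
s=env.get_state();p0=s["tool_pos"];R0=toolR();q=s["joint_pos"]; print(p0,q.round(1),s["ft_force"],s["opening"],R0.apply(at).round(3))
Rg=toolmat(-100,-25,1); t=Rg.apply([0,0,1]); 
print(relR(np.array([.4486,-.248,.0797+.01])+.045*t,Rg))
x,y=.4486,-.248
ex=[(R4(x,y,-2,0,0,.06,.06,.003),GRN),(circ(x,y,.024,.123),MAG),(R4(.5035,-.2445,3.7,0,0,.214,.114,.003),RED)]
from ovg import ovg
ovg(p0,R0,"h4",.024,extra=ex,crops=(("scene",(160,170,250,260)),("top",(270,190,350,290))))
```

```text
[ 0.44223165 -0.28757652  0.17996261] [  0.3  -5.1 105.3 -63.4  94.8  13.8] [ 0.22327439  1.08956959 -1.74252029] 0.5447718796747317 [ 0.001 -0.001  1.   ]
(array([-0.08, -9.86,  4.7 ]), array([-0.1,  0. , -0.1]))
```

>>> apply_moves(increments=[-0.1,-2.5,1.2,0,0,0,-1,-0.1,-5,2.4,0,0,0,-1,-0.1,-7.5,3.6,0,0,0,-1,-0.1,-9.9,4.7,0,0,0,-1,-0.1,-9.9,4.7,0,0,0,-1,-0.1,-9.9,4.7,0,0,0,-1])

```text
t: 38.25
tool_pos: [0.4443, -0.2871, 0.0735]
eef_rot: [115.1, -0.4, -9.9]
ft_force: [0.5, -0.8, -1.4]
opening: 0.547
```

Run:
```python
from arc import *
s=env.get_state();p0=s["tool_pos"];R0=toolR();q=s["joint_pos"]; print(p0,q.round(1),s["ft_force"],s["opening"],R0.apply(at).round(3))
snap("scene","h5",(160,170,280,290),5.5)
```

```text
[ 0.44432699 -0.28712729  0.07348883] [  0.3   3.1 109.2 -63.1  89.2  24.8] [ 0.54825157 -0.75679938 -1.38119035] 0.5468362515128945 [-0.005  0.     1.   ]
```

>>> apply_moves(increments=[0,-0.4,0.2,0,0,0,-1,0,-0.8,0.4,0,0,0,-1,0,-1.1,0.5,0,0,0,-1,0,-1.1,0.5,0,0,0,-1])

```text
t: 38.8
tool_pos: [0.4431, -0.2876, 0.0605]
eef_rot: [115.1, -0.4, -10.0]
ft_force: [-1.2, 1.1, 2.1]
opening: 0.545
```

>>> apply_moves(increments=[0,0,0,0,0,0,0,0,0,0,0,0,0,0.5,0,0,0,0,0,0,1,0,0,0,0,0,0,1,0,0,-1.5,0,0,0,1,0,0,-4,0,0,0,1,0,0,-8,0,0,0,1,0,0,-12,0,0,0,1])

```text
t: 39.8
tool_pos: [0.4618, -0.1787, 0.1117]
eef_rot: [115.1, -0.4, -10.0]
ft_force: [0.7, 0.1, -0.2]
opening: 0.999
```

Run:
```python
from arc import *
s=env.get_state();p0=s["tool_pos"];R0=toolR();q=s["joint_pos"]; print(p0,q.round(1),s["ft_force"],s["opening"])
snap("scene","h6",(160,170,280,290),5.5);snap("top","h6t",(240,190,350,290),6)
for c in("top","scene"):
    for qn in("adapter0",):
        L=env.landmark_of(c,qn); print(c,qn,[(np.round(d["pixel"],1).tolist(),round(d["score"],2)) for d in L[:3]])
```

```text
[ 0.46180342 -0.17869213  0.11170145] [ 12.    5.3 102.4 -58.9 101.1  26.1] [ 0.67066799  0.12123554 -0.20092984] 0.9989896805517166
top adapter0 [([118.4, 217.4], 0.29)]
scene adapter0 [([208.2, 206.0], 0.43)]
```

Run:
```python
from arc import *
a=onz("top",(240+180/6,190+524/6),.016);b=onz("top",(240+286/6,190+500/6),.016);c=onz("top",(240+228/6,190+514/6),.024); print(a,b,c,np.linalg.norm(a-b), np.degrees(np.arctan2(*(b-a)[[1,0]])))
print(onz("scene",(208.5,204.5),.016))
s=env.get_state();p0=s["tool_pos"];R0=toolR();q=s["joint_pos"]
yaw=np.degrees(np.arctan2(*(b-a)[[1,0]]))+90; print("jaw yaw",yaw)
for y in (yaw,yaw-180,yaw+180):
    Rd=Ro.from_euler('xyz',[180,0,y],degrees=True); print(y,[x.round(0).tolist() for x in ik(np.array([c[0],c[1],.15]),Rd,[[-25,0,100,0,80,0],[-25,0,100,0,80,60],[-25,0,100,0,80,-60]])])
```

```text
[ 0.37555533 -0.11735426  0.016     ] [ 0.38815906 -0.17401829  0.016     ] [ 0.38111819 -0.14277825  0.024     ] 0.058048821746496816 -77.45989514811012
[ 0.38317145 -0.13950469  0.016     ]
jaw yaw 12.540104851889879
12.540104851889879 [[-25.0, -26.0, 104.0, -0.0, 102.0, -38.0]]
-167.45989514811012 [[-25.0, -26.0, 104.0, 0.0, 102.0, 142.0]]
192.54010485188988 [[-25.0, -26.0, 104.0, 0.0, 102.0, 142.0]]
```

Run:
```python
from arc import *
s=env.get_state();p0=s["tool_pos"];R0=toolR();q=s["joint_pos"]
p1=np.array([.382,-.141,.19]);R1=Ro.from_euler('xyz',[180,0,12.5],degrees=True)
print(np.degrees((R0.inv()*R1).magnitude()))
sl=Slerp([0,1],Ro.concatenate([R0,R1])); P=[]
for k in np.linspace(0,1,9)[1:]:
    p=p0+(p1-p0)*k; p[2]=p0[2]+(.2-p0[2])*min(1,k*2); P.append((p,sl(k)))
rows(P,1)
for p,R in P: q=ik(p,R,[q]); q=q[0] if q else q; print(np.round(q,0))
```

```text
68.27291517147515
-1.1, 1.9, -1.2, 8.0, 1.5, -2.5, 1,
-2.1, 3.8, -2.4, 16.0, 3.1, -5.0, 1,
-3.2, 5.7, -3.7, 24.0, 4.6, -7.6, 1,
-4.2, 7.6, -4.9, 32.0, 6.2, -10.1, 1,
-5.3, 7.4, -5.2, 40.0, 7.7, -12.6, 1,
-6.4, 7.3, -5.4, 48.0, 9.2, -15.1, 1,
-7.4, 7.2, -5.7, 56.0, 10.8, -17.7, 1,
-8.5, 7.1, -6.0, 64.0, 12.3, -20.2, 1,
[ 10.  -3. 104. -54.  99.  18.]
[  8. -11. 104. -47.  99.   9.]
[  5. -17. 103. -41.  99.   1.]
[  0. -21. 101. -33. 100.  -8.]
[ -5. -24. 101. -25. 101. -15.]
[-12. -25. 100. -16. 102. -23.]
[-18. -26.  99.  -8. 104. -30.]
[-25. -25.  98.   0. 107. -38.]
```

>>> apply_moves(increments=[-1.1,1.9,-1.2,8,1.5,-2.5,1,-2.1,3.8,-2.4,16,3.1,-5,1,-3.2,5.7,-3.7,24,4.6,-7.6,1,-4.2,7.6,-4.9,32,6.2,-10.1,1,-5.3,7.4,-5.2,40,7.7,-12.6,1,-6.4,7.3,-5.4,48,9.2,-15.1,1,-7.4,7.2,-5.7,56,10.8,-17.7,1,-8.5,7.1,-6,64,12.3,-20.2,1])

```text
t: 41.0
tool_pos: [0.3809, -0.142, 0.2002]
eef_rot: [-179.8, -0.0, 12.4]
ft_force: [0.9, -0.0, -0.8]
opening: 1.0
```

Run:
```python
from arc import *
s=env.get_state();p0=s["tool_pos"];R0=toolR();q=s["joint_pos"]; print(p0,s["eef_rot"],q.round(1),s["t"])
snap("scene","i1",(170,150,270,250),6);snap("top","i1t",(240,210,340,290),7)
for c in("top","scene"):
    L=env.landmark_of(c,"adapter0"); print(c,[(np.round(d["pixel"],1).tolist(),round(d["score"],2)) for d in L[:3]])
print(rel((.382,-.141,.08),(180,0,12.5)))
```

```text
[ 0.38087506 -0.14201885  0.20017002] [-1.79837415e+02 -6.91765929e-03  1.24156771e+01] [-2.540e+01 -2.490e+01  9.820e+01  1.000e-01  1.069e+02 -3.770e+01] 41.0
top []
scene [([206.6, 207.3], 0.54)]
(array([ 0.17, -0.19, 11.93]), array([ 0.12,  0.19, -0.34]))
```

>>> apply_moves(increments=[0.2,-0.2,4,0,0,0,1,0.2,-0.2,8,0,0,0,0.5,0.2,-0.2,12,0,0,0,0.1,0.2,-0.2,15,0,0,0,0.1,0.2,-0.2,16,0,0,0,0.1,0.2,-0.2,16,0,0,0,0.1])

```text
t: 41.95
tool_pos: [0.3829, -0.139, 0.0399]
eef_rot: [179.9, 0.2, 12.5]
ft_force: [-0.7, -0.0, 0.2]
opening: 0.555
```

Run:
```python
from ovg import *
s=env.get_state();p0=s["tool_pos"];R0=toolR(); print(p0,s["opening"],s["ft_force"])
ovg(p0,R0,"i2",.0425*s["opening"],zs=(-.018,-.03),crops=(("scene",(170,160,250,250)),("top",(240,230,320,300))))
snap("scene","i3",(170,160,250,250),8)
```

```text
[ 0.38289498 -0.13898456  0.0399081 ] 0.5551595921737696 [-0.74702205 -0.01252784  0.2385851 ]
```

>>> apply_moves(increments=[0,0,2,0,0,0,0.1,0,0,4,0,0,0,0.1,0,0,4.9,0,0,0,0.1,0,0,5.2,0,0,0,0.1,0,0,5.2,0,0,0,-0.3,0,0,5.2,0,0,0,-0.3])

```text
t: 42.85
tool_pos: [0.3833, -0.1399, -0.0111]
eef_rot: [179.9, 0.0, 12.4]
ft_force: [0.6, 0.4, -0.2]
opening: 0.351
```

Run:
```python
from ovg import *
s=env.get_state();p0=s["tool_pos"];R0=toolR(); print(p0,s["opening"],s["ft_force"])
snap("scene","i4",(170,160,250,250),8)
```

```text
[ 0.38334824 -0.13987431 -0.01109837] 0.3514582100365627 [ 0.56372665  0.39221601 -0.15840279]
```

>>> apply_moves(increments=[0,0,0.2,0,0,0,-0.6,0,0,0.2,0,0,0,-1,0,0,0.2,0,0,0,-1,0,0,0.2,0,0,0,-1,0,0,-2,0,0,0,-1,0,0,-6,0,0,0,-1,0,0,-6,0,0,0,-1])

```text
t: 43.78
tool_pos: [0.385, -0.1405, 0.0517]
eef_rot: [179.7, -0.2, 12.4]
ft_force: [0.6, 0.7, -1.4]
opening: 0.284
```

Run:
```python
from ovg import *
s=env.get_state();p0=s["tool_pos"];R0=toolR(); print(p0,s["opening"],s["ft_force"])
snap("scene","i5",(170,140,250,230),8)
```

```text
[ 0.38498095 -0.14047854  0.05170468] 0.28354567537765357 [ 0.5750142   0.67057689 -1.36969814]
```

Run:
```python
from arc import *
s=env.get_state();p0=s["tool_pos"];R0=toolR();q=s["joint_pos"]
R1=Ro.from_euler('xyz',[180,0,90],degrees=True); p1=np.array([.572,.303,.20])
P=arc(p0,R0,p1,R1,12)
for i in range(12):
    p,R=P[i]; p[2]=min(.20,p0[2]+.045*(i+1)); P[i]=(p,R)
print(max(np.linalg.norm(np.diff([p0]+[p for p,_ in P],axis=0),axis=1)))
rows(P[:8],-1);print();rows(P[8:],-1,*P[7])
```

```text
0.058663171482057484
3.2, -1.5, -4.5, 0.0, 0.0, -6.5, -1,
6.3, -3.3, -9.0, 0.0, 0.0, -12.9, -1,
9.4, -5.5, -13.5, 0.0, 0.0, -19.4, -1,
12.3, -8.0, -15.1, 0.1, 0.0, -25.9, -1,
15.1, -10.9, -15.1, 0.1, 0.0, -32.3, -1,
17.7, -14.1, -15.1, 0.1, 0.0, -38.8, -1,
20.1, -17.6, -15.1, 0.1, 0.0, -45.3, -1,
22.3, -21.4, -15.1, 0.1, 0.0, -51.7, -1,

4.4, -1.1, -0.0, 0.0, 0.0, -6.5, -1,
8.8, -2.5, -0.0, 0.0, 0.0, -12.9, -1,
13.1, -4.4, -0.0, 0.0, 0.0, -19.4, -1,
17.4, -6.6, -0.0, 0.1, 0.0, -25.9, -1,
```

>>> apply_moves(increments=[1.5,-0.8,-4.5,0,0,-5,-1,4,-2.3,-9,0,0,-10,-1,8,-4.8,-13.5,0,0,-17,-1,12,-8,-15.1,0,0,-24,-1,15,-11,-15.1,0,0,-31,-1,17.7,-14.1,-15.1,0,0,-38.8,-1,20.1,-17.6,-15.1,0,0,-45.3,-1,22.3,-21.4,-15.1,0,0,-51.7,-1])

```text
t: 44.82
tool_pos: [0.5551, 0.1186, 0.1961]
eef_rot: [-179.8, 0.2, 64.3]
ft_force: [1.0, -0.4, -1.0]
opening: 0.288
```

>>> apply_moves(increments=[4.4,-1.1,0,0,0,-6.5,-1,8.8,-2.5,0,0,0,-12.9,-1,13.1,-4.4,0,0,0,-19.4,-1,17.4,-6.6,0,0,0,-25.9,-1,17.4,-6.6,0,0,0,-25.9,-1])

```text
t: 45.45
tool_pos: [0.5703, 0.306, 0.1949]
eef_rot: [-179.7, 0.1, 90.3]
ft_force: [-0.3, -0.4, -1.8]
opening: 0.284
```

Run:
```python
from arc import *
s=env.get_state();p0=s["tool_pos"];print(p0,s["eef_rot"],s["opening"],s["ft_force"])
print(rel((.572,.303,.10),(180,0,90)))
snap("scene","j1",(280,30,400,150),6);snap("top","j1t",(80,160,200,260),6)
```

```text
[0.57028441 0.30597144 0.19494896] [-1.79659206e+02  1.23966143e-01  9.02973809e+01] 0.2837256446098646 [-0.31001449 -0.44960252 -1.80755884]
(array([-0.28,  0.23,  9.49]), array([-0.34,  0.12,  0.3 ]))
```

>>> apply_moves(increments=[-0.3,0,4,0,0,0,-1,-0.3,0,8,0,0,0,-1,-0.3,0,11.5,0,0,0,-1,-0.3,0,14.5,0,0,0,-1,-0.3,0,14.5,0,0,0,-1])

```text
t: 46.18
tool_pos: [0.5696, 0.2971, 0.0493]
eef_rot: [-179.5, 0.3, 89.9]
ft_force: [0.6, 0.0, -1.6]
opening: 0.295
```

Run:
```python
from arc import *
s=env.get_state();p0=s["tool_pos"];print(p0,s["eef_rot"],s["opening"],s["ft_force"])
snap("scene","j2",(280,30,400,150),6)
```

```text
[0.5696486  0.29714952 0.04927611] [-179.54272929    0.26379184   89.86216037] 0.29477520265813684 [ 0.56676434  0.01298996 -1.63369093]
```

>>> apply_moves(increments=[0.6,0,1,0,0,0,-1,0.8,0,2,0,0,0,-1,0.8,0,3,0,0,0,-1,0.8,0,3.2,0,0,0,-1,0.8,0,3.2,0,0,0,-1])

```text
t: 46.85
tool_pos: [0.5713, 0.3076, 0.021]
eef_rot: [-179.9, 0.1, 90.0]
ft_force: [0.3, 0.4, -1.2]
opening: 0.287
```

>>> apply_moves(increments=[0,0,0.7,0,0,0,-1,0,0,1,0,0,0,-1,0,0,1,0,0,0,-0.2,0,0,1,0,0,0,-0.1,0,0,1,0,0,0,-0.1,0,0,-3,0,0,0,-0.1,0,0,-8,0,0,0,-0.1,0,0,-14,0,0,0,-0.1])

```text
t: 47.85
tool_pos: [0.5711, 0.3073, 0.1617]
eef_rot: [-179.8, 0.1, 90.0]
ft_force: [1.3, -0.1, -1.0]
opening: 0.449
```

>>> apply_moves(increments=[0,0,-5,0,0,0,0,0,-16,-5,0,0,0,0])

```text
t: 48.1
tool_pos: [0.5137, 0.3087, 0.2162]
eef_rot: [179.6, -0.1, 89.8]
ft_force: [0.0, 0.7, 0.1]
opening: 0.502
```

Run:
```python
from arc import *
s=env.get_state();p0=s["tool_pos"];print(p0,s["eef_rot"],s["opening"],s["ft_force"])
snap("scene","j3",(280,70,400,190),6);snap("top","j3t",(80,160,200,260),6)
```

```text
[0.51374627 0.30872118 0.21624706] [ 1.79605013e+02 -1.41597384e-01  8.98223458e+01] 0.5017047496517275 [0.01871715 0.74436712 0.08246507]
```

Run:
```python
from arc import *
s=env.get_state();p0=s["tool_pos"];print(p0)
print(rel((.5066,.166,.20),(180,0,90)))
```

```text
[0.50499039 0.30790041 0.21105977]
(array([-14.19,   0.14,   1.13]), array([-0.27,  0.11,  0.12]))
```

>>> apply_moves(increments=[-6,0,1,0,0,0,0,-12,0,1,0,0,0,0,-14.2,0,1,0,0,0,0,-14.2,0,1,0,0,0,0])

```text
t: 48.7
tool_pos: [0.5095, 0.1642, 0.2019]
eef_rot: [-180.0, 0.1, 89.8]
ft_force: [1.0, 0.5, 0.5]
opening: 0.502
```

Run:
```python
from arc import *
s=env.get_state();p0=s["tool_pos"];print(p0,s["opening"])
print(rel((.5066,.166,.11),(180,0,90)))
snap("scene","k1",(270,60,370,160),6)
```

```text
[0.50953178 0.16424356 0.2019301 ] 0.5018986903412985
(array([ 0.19, -0.29,  9.19]), array([-0.03,  0.08, -0.17]))
```

>>> apply_moves(increments=[0.2,-0.2,4,0,0,0,0,0.2,-0.2,8,0,0,0,0,0.2,-0.2,10.3,0,0,0,0,0.2,-0.2,11.2,0,0,0,0,0.2,-0.2,11.2,0,0,0,-0.5,0.2,-0.2,11.2,0,0,0,-1,0.2,-0.2,11.2,0,0,0,-1,0.2,-0.2,11.2,0,0,0,-1])

```text
t: 49.75
tool_pos: [0.5076, 0.1682, 0.0911]
eef_rot: [180.0, 0.0, 90.0]
ft_force: [-1.5, 1.0, 5.2]
opening: 0.117
```

Run:
```python
from arc import *
s=env.get_state();p0=s["tool_pos"];print(p0,s["opening"],s["ft_force"])
snap("scene","k2",(270,60,370,160),6)
```

```text
[0.50764198 0.16821299 0.09105154] 0.11657168454506495 [-1.53162412  1.04011936  5.19995963]
```

>>> apply_moves(increments=[1,0,0,0,0,0,-1,3,0,0,0,0,0,-1,5.3,0,0,0,0,0,-1,7.7,0,0,0,0,0,-1,10.1,0,0,0,0,0,-1,12.5,0,0,0,0,0,-1,14.4,0,0,0,0,0,-1,15.2,0,0,0,0,0,-1])

```text
t: 50.8
tool_pos: [0.5057, 0.3209, 0.091]
eef_rot: [-179.8, 0.0, 90.1]
ft_force: [-8.4, -2.5, 9.7]
opening: 0.118
```

>>> apply_moves(increments=[0.2,0,0,0,0,0,-1,0.4,0,0,0,0,0,-1,0.5,0,0,0,0,0,-1])

```text
t: 51.18
tool_pos: [0.5056, 0.3214, 0.091]
eef_rot: [-179.7, 0.5, 89.9]
ft_force: [-10.9, -16.3, 14.1]
opening: 0.116
```

>>> apply_moves(increments=[-0.3,0,0,0,0,0,-1,-0.3,0,0,0,0,0,-0.5,-0.3,0,0,0,0,0,0,-0.3,0,0,0,0,0,0,-0.3,0,-4,0,0,0,0,-0.3,0,-9,0,0,0,0,-0.3,0,-14,0,0,0,0,-0.3,0,-15,0,0,0,0])

```text
t: 52.18
tool_pos: [0.5084, 0.3225, 0.2444]
eef_rot: [179.7, -0.1, 90.0]
ft_force: [0.1, 0.1, 0.1]
opening: 0.496
```

Run:
```python
from arc import *
s=env.get_state();p0=s["tool_pos"];print(p0,s["opening"],s["ft_force"],s["t"])
overlay("scene",(250,60,410,200),4.5,"k3",caser(.572,.2375,0.3,0,0)); snap("top","k3t",(85,170,225,270),5.5)
print(rel((.4600,.152,.24),(180,0,90)))
```

```text
[0.50844484 0.3225225  0.24437852] 0.495718831030367 [0.10042637 0.13614605 0.14322685] 52.175
(array([-17.02,  -4.78,   0.07]), array([ 0.06, -0.01, -0.01]))
```

>>> apply_moves(increments=[-5.7,-1.6,0,0,0,0,0,-11.4,-3.2,0,0,0,0,0,-17.0,-4.8,0.1,0,0,0,0,-17.0,-4.8,0.1,0,0,0,0,-17.0,-4.8,0.1,0,0,0,0])

```text
t: 52.9
tool_pos: [0.459, 0.1519, 0.2369]
eef_rot: [-179.8, 0.1, 90.0]
ft_force: [-0.4, 1.1, 0.2]
opening: 0.502
```

Run:
```python
from h import *
s=env.get_state();print(s["t"],s["tool_pos"],s["ft_force"])
snap("scene","l1s",(230,50,430,200),4)
```

```text
52.9 [0.45895564 0.15190639 0.23689217] [-0.35574461  1.10240512  0.20903257]
```

View pics/l1s.png

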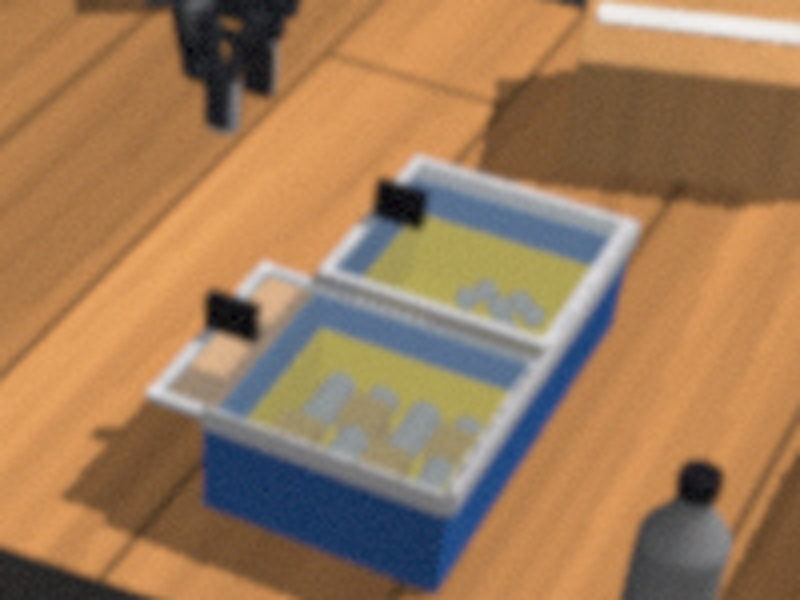

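Both doors look closed in this view: the right fin is at crop pixel (232,315) and the left fin at (400,203). I'll nudge the right door against its stop to be sure.

>>> apply_moves(increments=[0.1,0.1,5,0,0,0,0,0.1,0.1,10,0,0,0,0,0.1,0.1,12,0,0,0,0,0.1,0.1,14,0,0,0,0,0.1,0.1,15.4,0,0,0,0,0.1,0.1,15.4,0,0,0,0])

```text
t: 53.7
tool_pos: [0.4599, 0.1528, 0.0843]
eef_rot: [-179.9, 0.1, 90.0]
ft_force: [0.6, 0.3, 0.4]
opening: 0.496
```

Run:
```python
from h import *
s=env.get_state();print(s["t"],s["tool_pos"],s["ft_force"])
snap("scene","l2s",(250,90,350,165),8)
```

```text
53.7 [0.45989312 0.15277236 0.08427392] [0.5546353  0.25426458 0.42337842]
```

View pics/l2s.png

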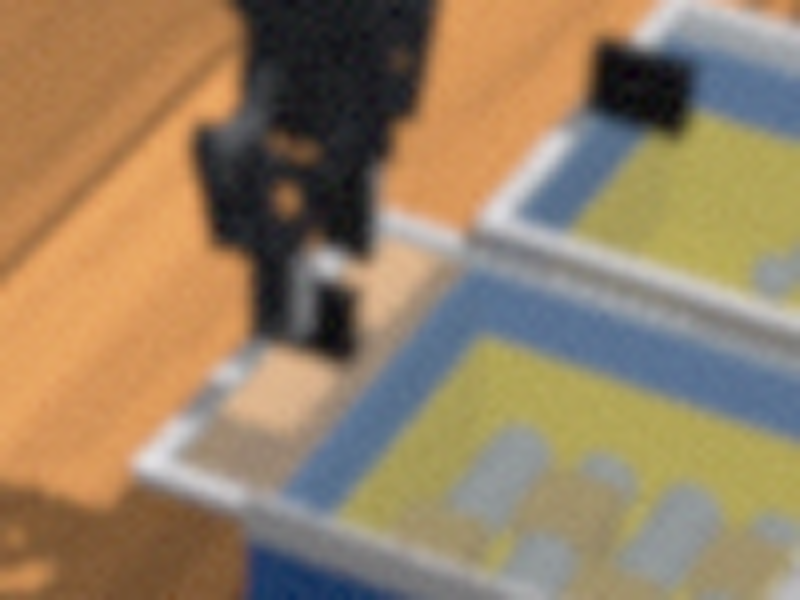

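The fingers straddle the fin at about (310,320), so I'll close and push gently.

>>> apply_moves(increments=[0,0,0,0,0,0,-1,0,0,0,0,0,0,-1,0,0,0,0,0,0,-1,0,0,0,0,0,0,-1,-0.2,0,0,0,0,0,-1,-0.3,0,0,0,0,0,-1])

```text
t: 54.5
tool_pos: [0.4607, 0.1504, 0.086]
eef_rot: [179.9, -0.0, 90.0]
ft_force: [-0.4, 1.3, 4.2]
opening: 0.113
```

>>> apply_moves(increments=[-0.2,0,0,0,0,0,-1,-0.3,0,0,0,0,0,-1,-0.3,0,0,0,0,0,-1])

```text
t: 54.88
tool_pos: [0.4607, 0.1488, 0.086]
eef_rot: [179.9, -0.2, 90.1]
ft_force: [0.6, 5.8, 4.4]
opening: 0.113
```

>>> apply_moves(increments=[-0.2,0,0,0,0,0,-1,-0.2,0,0,0,0,0,-1])

```text
t: 55.12
tool_pos: [0.4607, 0.1487, 0.086]
eef_rot: [179.9, -0.4, 90.2]
ft_force: [0.8, 13.3, 3.1]
opening: 0.112
```

The door is at its stop: no further travel, and the reaction force is rising to 13 N. Now I'll release and lift.

>>> apply_moves(increments=[0.3,0,0,0,0,0,0,0.3,0,0,0,0,0,0,0.3,0,0,0,0,0,0,0.3,0,-3,0,0,0,0,0.3,0,-9,0,0,0,0,0.3,0,-15,0,0,0,0,0.3,0,-18,0,0,0,0,0.3,0,-18,0,0,0,0])

```text
t: 56.12
tool_pos: [0.4612, 0.1479, 0.2678]
eef_rot: [179.8, 0.0, 90.0]
ft_force: [-0.1, -0.7, -0.4]
opening: 0.501
```

>>> apply_moves(increments=[-5,0,0,0,0,0,0,-10,0,0,0,0,0,0,-15,0,0,0,0,0,0,-15,0,0,0,0,0,0])

```text
t: 56.62
tool_pos: [0.4597, -0.0049, 0.2627]
eef_rot: [-179.7, 0.1, 89.7]
ft_force: [0.1, -0.1, -0.1]
opening: 0.502
```

Run:
```python
from h import *
s=env.get_state();print(s["t"],s["tool_pos"],s["ft_force"])
snap("scene","l4s",(0,0,560,420),1.4)
snap("top","l4t",(0,0,560,420),1.4)
snap("top","l4tc",(85,170,225,270),5.5)
```

```text
56.625 [ 0.45968352 -0.00493886  0.26272057] [ 0.07269495 -0.0544951  -0.06744726]
```

View pics/l4s.png

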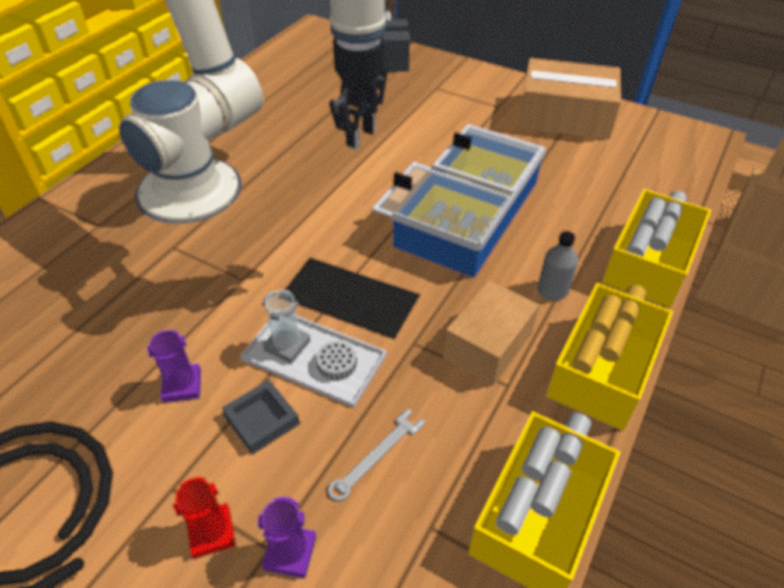

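View pics/l4t.png

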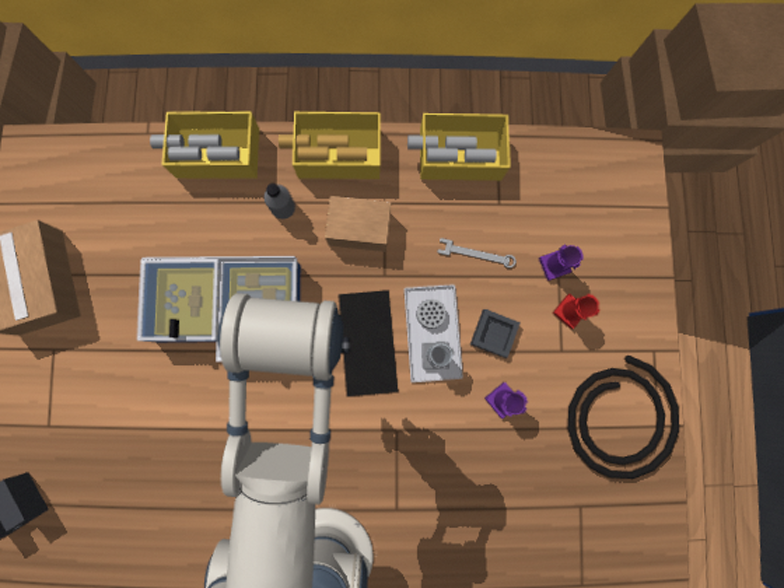

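View pics/l4tc.png

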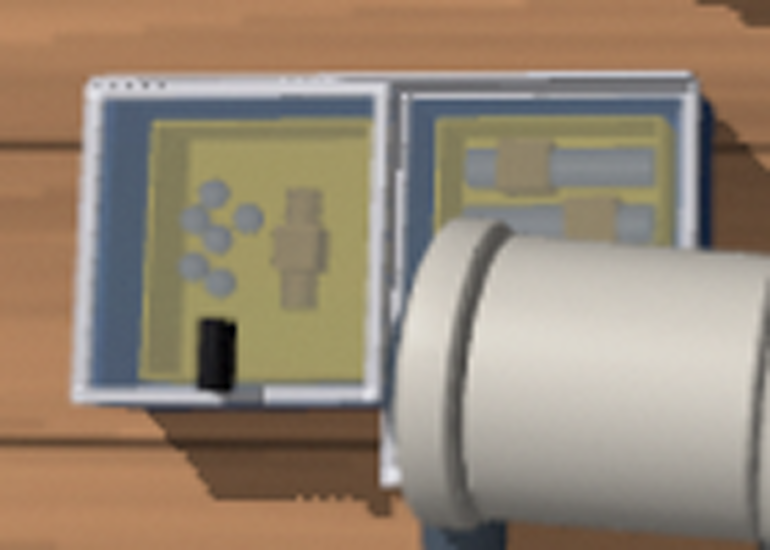

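The pictures show 6 balls (crop about (215,235)) and the adapter (300,248) in the left bin. Both doors are shut, the cap (432,313) and upright shaker (437,355) are in the tray, the mat is empty, and the robot is clear. I'm handing in.

Run:
```python
from h import *
env.finish_job(); print(env.get_state()["t"])
```

```text
the job is handed in; nothing more can be done
the job is handed in; nothing more can be done
```

The job is handed in at about 57 s of the 210 s allowed. My last checks all agreed with the task; the hand-in itself gives no verdict.

- **What I did:** I opened the left door, unscrewed the cap and laid it in the tray, and poured the six balls into the empty left bin. I stood the shaker in the tray and put the one adapter present into the same bin. I then pushed both doors against their closed stops.
- **Last checks:** The final pictures show six balls and the adapter in the left bin, the mat empty, and the cap lying in the tray with the shaker upright beside it. Both doors are shut: the left door travelled exactly 155 mm to its stop, and the right door would not move further at 13 N. The carton, wrench and bottle look undisturbed. The robot was clear of everything, with force near 0 N.
- **What disagreed on the way:** The adapter was found knocked aside and had to be measured again. The fingertips appeared in the pictures about 20–37 mm behind the reported TCP, so I set heights by eye from the pictures.

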